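# Open the bearing test rig and take out the specimens

## Robot

A 6-joint arm with a two-finger parallel gripper is mounted at the origin on the work surface. World frame = base frame: x ahead of the robot, y to its left, z up, the work surface at z = 0. Lengths are in m, angles in rad, forces in N, time in s.
With the tool pointing down it reaches from about 0.3 to 0.85 m from the base axis. Payload 5.4 kg.
Tool frame: the origin (TCP) lies on the centre line of the jaws, within the pads' length; the fingertips stand ctrl.tcp_to_tips ahead of it and the grasp point (between the pads) lies 2 mm behind it (ctrl.tcp_to_tips is the distance from the TCP to the fingertips, in m); z points along the fingers, y is the line along which they close (so a half turn about z gives the same grasp; the last joint's range is limited). The gripper opens to 85 mm and grips with 20 to 120 N. Pads are 22 mm wide; open, the fingers measure 114 mm over their backs; the gripper's body (76 mm by 85 mm) begins 54 mm behind the grasp point. The pads swing forward as they close: fully open they stand 13 mm farther back than shut.
Start: joints at [-1.549, 0.158, 1.597, -0, 1.386, -0.21], TCP at [0.132, -0.56, 0.248] pointing down, gripper open.
Joint ranges: [-2.91, 2.91], [-0.94, 2.29], [0.18, 2.7], [-1.29, 4.43], [0.17, 2.64], [-3, 3]. Speed limits (rad/s): [2.57, 2.57, 3.14, 3.14, 3.14, 3.14].

## Interface

Orientations are given as a unit quaternion [w, x, y, z].
In Python, from rig import ctrl, optics, finish_job, models gives the robot as it stands.
- The arm moves only by the tool play_rows, never from a script. Its argument "increments" is a list of rows, each an object of numbers: "tx", "ty", "tz": the shift along the tool's x, y, z in units of 0.3 m (1.0 is 0.3 m); "spin": the turn about the tool's z in units of 2 pi rad (1.0 is 2 pi rad). A call has 1 to 12 rows; each row is the pose to reach, as a shift and turn from the pose commanded when the call began, along the tool's axes at that moment, turning the shorter way round; what a row does not reach only later rows make up. A row lasts 1/12 s, in which the tool goes at most 41.7 mm and 7.16 degrees, less where a joint would pass 70% of its speed; a pose out of reach is approached as far as the arm can. A call with a number of a shift or a turn outside -1 to 1 is refused whole. A call with a gripper value outside its range is refused whole. "gripper" is the gripper's target within -1 to 1 (shut at 1, half-way at 0, fully open at -1), set as the call begins (left out, the last holds). The fingers move at their own pace and stop on an object; "force" is the grip in N (left out, the last holds). Time passes only in rows, so rows that repeat a pose let the fingers close. It gives the time, the measured TCP pose, the force, the opening and the grip force at its end, in the units of the state.
- ctrl.sense(): the state, without advancing time (a new reading comes with each control period).
- optics.capture(name): name is "side" or "top"; returns the picture (420x560x3 uint8, red, green, blue); there is no depth.
- optics.camera_params(name): a dict with "mtx" (3x3 intrinsics, pixels), "rvec" (rotation vector, rad) and "tvec" (3), from world to camera coordinates, as OpenCV has them. Camera axes: x right, y down, z forward; pixel columns grow to the right and rows downward; lengths in m; the calibration is good to about 2 mm. A picture is of the moment at which its call begins. camera_params takes no time and is no camera call.
- finish_job(): hands the job in; it is judged then, once.
Trained networks look in the newest picture that a camera, given by its name, has taken for a name from the list of things; names that differ only in an ending like _2 or _b are one class to them, and where a whole thing is asked for, a point or a joint stands for the part that bears it (a point fixed in the world has none). Each returns a list of dicts, best first, with "p" (0 to 1); they miss things now and then, are a little off and sometimes report something else, mostly with a low value. They report only what shows in the picture. A call takes as long as a camera call. They do not tell look-alikes from the thing itself.
- models.find_in(thing, camera): "centre" ([column, row] as shares, 0 to 1, of the picture: columns of its width, rows of its height, amid what is visible of it).
- models.masks_of(thing, camera): "mask" (420x560 bool, what is visible of it) and "centre" ([column, row] as shares, 0 to 1, of the picture: columns of its width, rows of its height, amid what is visible of it).
The state is a dict: "clock": time; "joints": joint angles; "qd": joint speeds; "effort": joint torques, N m; "tcp_pos": TCP position; "tcp_rot": TCP orientation; "contact_force": force on the tool from outside, world axes, zero at the start; "wrist_torque": the same for the moment, N m; "gripper_width": opening from 0.0 (shut) to 1.0 (fully open); "gripper_force": force on a finger pad.
Only numpy, scipy, OpenCV 4.12 (cv2) and the standard library are available. Lean on these libraries where they do the work, as an engineer would, in place of code of your own. Each camera call takes 0.05 s, during which the arm holds its last target. There are 200 camera calls.

## Task

Shut the bearing test rig down and empty it: first flip the two flat paddle-shaped drive toggles away from the robot to off, leaving the three round toggles beside them as they are, and only then loosen the cover's four thumbscrews anticlockwise to their stops. Once all four are loose, lift the cover off and lay it right way up, centred and lengthwise on the rubber pad, then put every specimen from the rig into the steel tray. Leave the bottle and jar where they are.

Things in the scene. Friction and masses are not known exactly. Their poses are not given: they have to be found in the camera images.
- drive1 (a joint): One of the two spindle-drive toggles in the row of five on the switch box: flat steel paddle 16 mm wide (along the row), 5 mm thick, 34 mm long, pivoting near the box top (47 mm above the table). 0 = on, leaning 24 degrees to the box's -x side (towards the robot); 0.84 rad = off, leaning 24 degrees to +x (away from the robot). Held by light friction (under 1 N at the tip), stays where it is left. The five toggles stand 34 mm apart in a random order.
- drive1_tip (a point): Middle of the free end of that paddle toggle, 31 mm above the pivot when leaning. Its y axis runs along the row; its x axis points level towards the off side while the toggle is on, and tips down as it is flipped.
- drive2 (a joint): One of the two spindle-drive toggles in the row of five on the switch box: flat steel paddle 16 mm wide (along the row), 5 mm thick, 34 mm long, pivoting near the box top (47 mm above the table). 0 = on, leaning 24 degrees to the box's -x side (towards the robot); 0.84 rad = off, leaning 24 degrees to +x (away from the robot). Held by light friction (under 1 N at the tip), stays where it is left. The five toggles stand 34 mm apart in a random order.
- drive2_tip (a point): Middle of the free end of that paddle toggle, 31 mm above the pivot when leaning. Its y axis runs along the row; its x axis points level towards the off side while the toggle is on, and tips down as it is flipped.
- aux1 (a joint): One of the three auxiliary toggles (pump, lamp, logger) in the same row: slim round steel bat, 6 to 8 mm thick, 34 mm long. 0 = on, leaning towards the robot; they are to stay on.
- aux2 (a joint): One of the three auxiliary toggles (pump, lamp, logger) in the same row: slim round steel bat, 6 to 8 mm thick, 34 mm long. 0 = on, leaning towards the robot; they are to stay on.
- aux3 (a joint): One of the three auxiliary toggles (pump, lamp, logger) in the same row: slim round steel bat, 6 to 8 mm thick, 34 mm long. 0 = on, leaning towards the robot; they are to stay on.
- rig: Bearing test rig: cream steel body 244 mm (its x) by 140 mm (its y), origin under its centre on the table. Deck top at z = 20 mm, with 8 mm lips along the two long sides; closed hollow cheeks 66 mm tall at both x ends (inner faces at x = +-78 mm), tops at z = 86 mm, which carry the cover. The sides (+-y) are open. It stands to the left or to the right of the robot's middle.
- cover_handle (a point): Middle of the round bar of the cover's bridge handle: bar 12 mm thick, 100 mm long along its x axis, 35 mm above the plate's top face (40 mm above its underside). The cover is a loose aluminium plate 240 x 136 x 5 mm (x, y, z), about 0.46 kg; z points up out of its top. The feet of its four screws reach 12 mm below its underside, so lying on them on the pad the handle is 52 mm above the pad. At the start it lies on the rig's cheeks, long sides together.
- screw1 (a joint): Captive quarter-turn thumbscrew at the cover's -x +y corner. 0 = tight; it loosens anticlockwise seen from above up to its stop at 1.4 rad, where its foot is free of the slot beneath (it passes from about 1.2 rad). Turns with 0.03 Nm of friction and stays where left.
- screw1_wing (a point): Centre of the black wing of that thumbscrew, on its axis, 19 mm above the plate's underside (14 mm above its top face); the wing is a flat bar 30 mm long, 9 mm thick, 18 mm tall. The wing lies along this point's x axis (the point turns with the screw): at the stop the wing lies along the cover's long (x) axis, tight it lies nearly across it.
- screw2 (a joint): Captive quarter-turn thumbscrew at the cover's -x -y corner. 0 = tight; it loosens anticlockwise seen from above up to its stop at 1.4 rad, where its foot is free of the slot beneath (it passes from about 1.2 rad). Turns with 0.03 Nm of friction and stays where left.
- screw2_wing (a point): Centre of the black wing of that thumbscrew, on its axis, 19 mm above the plate's underside (14 mm above its top face); the wing is a flat bar 30 mm long, 9 mm thick, 18 mm tall. The wing lies along this point's x axis (the point turns with the screw): at the stop the wing lies along the cover's long (x) axis, tight it lies nearly across it.
- screw3 (a joint): Captive quarter-turn thumbscrew at the cover's +x +y corner. 0 = tight; it loosens anticlockwise seen from above up to its stop at 1.4 rad, where its foot is free of the slot beneath (it passes from about 1.2 rad). Turns with 0.03 Nm of friction and stays where left.
- screw3_wing (a point): Centre of the black wing of that thumbscrew, on its axis, 19 mm above the plate's underside (14 mm above its top face); the wing is a flat bar 30 mm long, 9 mm thick, 18 mm tall. The wing lies along this point's x axis (the point turns with the screw): at the stop the wing lies along the cover's long (x) axis, tight it lies nearly across it.
- screw4 (a joint): Captive quarter-turn thumbscrew at the cover's +x -y corner. 0 = tight; it loosens anticlockwise seen from above up to its stop at 1.4 rad, where its foot is free of the slot beneath (it passes from about 1.2 rad). Turns with 0.03 Nm of friction and stays where left.
- screw4_wing (a point): Centre of the black wing of that thumbscrew, on its axis, 19 mm above the plate's underside (14 mm above its top face); the wing is a flat bar 30 mm long, 9 mm thick, 18 mm tall. The wing lies along this point's x axis (the point turns with the screw): at the stop the wing lies along the cover's long (x) axis, tight it lies nearly across it.
- pad_top (a point): Centre of the top of the black rubber pad, 290 mm (x) by 190 mm (y), 6 mm thick, fixed on the table on the other side of the robot's middle from the rig; the cover goes here.
- tray_in (a point): Centre of the inner floor (4 mm above the table) of the fixed steel tray, outside 140 mm (x) by 170 mm (y), walls 4 mm thick and 22 mm high in all.
- spec1_mid (a point): Centre (23 mm above its foot) of a turned steel specimen, about 0.2 kg: foot disc 40 mm diameter and 16 mm tall, above it a stub 24 mm in diameter and 30 mm tall; z is its axis, foot to stub. Stands on the rig's deck under the cover, in a row about 50 mm apart along the rig's x. None if absent: two or three are there.
- spec2_mid (a point): Centre (23 mm above its foot) of a turned steel specimen, about 0.2 kg: foot disc 40 mm diameter and 16 mm tall, above it a stub 24 mm in diameter and 30 mm tall; z is its axis, foot to stub. Stands on the rig's deck under the cover, in a row about 50 mm apart along the rig's x. None if absent: two or three are there.
- spec3_mid (a point): Centre (23 mm above its foot) of a turned steel specimen, about 0.2 kg: foot disc 40 mm diameter and 16 mm tall, above it a stub 24 mm in diameter and 30 mm tall; z is its axis, foot to stub. Stands on the rig's deck under the cover, in a row about 50 mm apart along the rig's x. None if absent: two or three are there.
- wash_bottle: White wash bottle, 60 mm diameter, 160 mm tall, bystander; origin at its foot.
- grease_jar: Amber jar, 64 mm diameter, 75 mm tall, bystander; origin at its foot.
There are look-alikes about, which are no part of the job. Of the things like the part that bears tray_in, leave any that is blue; of the rest the larger one is meant.

How it is judged:
On the way, in this order (a step that is already met when the one before it is completed fails the run):
1. both paddle toggles are off (value of joint each of drive1, drive2 above 0.6 rad), for 0.2 s.
2. all four thumbscrews are loose (value of joint each of screw1, screw2, screw3, screw4 above 1.15 rad), for 0.2 s.
3. the cover lies on the pad (x of cover_handle in the frame of pad_top between -0.045 and 0.045 m and y of cover_handle in the frame of pad_top between -0.045 and 0.045 m and z of cover_handle in the frame of pad_top below 0.062 m and angle between cover_handle's own z axis and vertical below 0.12 rad and angle between the x axis of cover_handle and the x axis of pad_top, either way round below 0.35 rad), for 0.3 s.
At the end, for the whole second after the job is handed in: Both paddle toggles past 0.6 rad, round ones under 0.3; cover on the pad on its feet, tilt under 0.12 rad, handle within 45 mm of the pad centre in its x and y, lengthwise within 0.35 rad; every specimen present inside the tray on its floor, standing or lying (all of step 1 and all of step 3 and value of joint each of aux1, aux2, aux3 below 0.3 rad and x of spec1_mid in the frame of tray_in between -0.064 and 0.064 m and y of spec1_mid in the frame of tray_in between -0.079 and 0.079 m and z of each of spec1_mid, spec2_mid, spec3_mid in the frame of tray_in below 0.036 m and x of spec2_mid in the frame of tray_in between -0.064 and 0.064 m and y of spec2_mid in the frame of tray_in between -0.079 and 0.079 m and x of spec3_mid in the frame of tray_in between -0.064 and 0.064 m and y of spec3_mid in the frame of tray_in between -0.079 and 0.079 m); the robot touches nothing.
It fails at once if a round toggle is flipped (value of joint any of aux1, aux2, aux3 above 0.35 rad).
It fails at once if a thumbscrew is loosened while a drive is still on (value of joint any of drive1, drive2 below 0.5 rad and value of joint any of screw1, screw2, screw3, screw4 above 0.7 rad).
It fails at once if the cover is forced up off the rig while a thumbscrew is still tight (value of joint any of screw1, screw2, screw3, screw4 below 0.9 rad and z of cover_handle in the frame of rig above 0.142 m).
It fails at once if the bottle or jar is moved more than 3 cm (distance of any of wash_bottle, grease_jar from where it was at the start of the episode above 0.03 m).
Of spec1, spec2, spec3 only 2 to 3 are there at a start; the rules pass over those that are not, and their reading is None.
At some moment in a run one of spec1, spec2, spec3 may be knocked a few centimetres aside while the robot is not near it.
Once in a run the grip may slacken for a moment while it holds something.
It also fails if it takes over 208 s, if anything falls off the work surface, if the arm or the gripper's body presses on something with over 40 N, if the wrist force passes 120 N, or if a joint passes its speed limit or range.

## Working session

There is one attempt and no reset: what is moved stays moved. The work goes in short steps, Python scripts to look and compute and a tool call to move; the robot and the scene stay as the last step left them, time stands still between calls to the robot, and variables do not carry over. Pictures are saved under pics/ and viewed, at most 14 in all, crops included, and the job is handed in when it is done.

Besides the shell and the picture viewer there is one more tool, called after "Call:" in YAML: its name, and indented under it one key for each argument. play_rows: Moves the arm, as the interface text tells. Shifts and turns lie within -1 to 1; 1 stands for 0.3 m of shift or 2 pi rad of turn. Its arguments: {"type":"object","properties":{"increments":{"type":"array","items":{"type":"object","properties":{"tx":{"type":"number"},"ty":{"type":"number"},"tz":{"type":"number"},"spin":{"type":"number"}}}},"gripper":{"type":"number"},"force":{"type":"number"}},"required":["increments"]}

```bash
ls; mkdir -p pics
cat > h.py <<'E'
import numpy as np, cv2, sys
from rig import ctrl, optics, models
def cam(n):
    p=optics.camera_params(n); R=cv2.Rodrigues(np.array(p["rvec"],float))[0]
    return np.array(p["mtx"],float),R,np.array(p["tvec"],float).ravel()
def w(n,px,z):
    "pixel -> world at height z"
    K,R,t=cam(n); d=R.T@np.linalg.solve(K,[px[0],px[1],1]); o=-R.T@t
    return o+d*(z-o[2])/d[2]
def pix(n,P):
    K,R,t=cam(n); q=K@(R@np.array(P,float)+t); return q[:2]/q[2]
def snap(n,f=None):
    im=optics.capture(n)
    if f: cv2.imwrite("pics/"+f+".png",im[:,:,::-1])
    return im
def tool(P,yaw=None):
    "shift to world P in tool axes/units"
    s=ctrl.sense(); q=s["tcp_rot"]; w_,x,y,z=q
    from scipy.spatial.transform import Rotation as Ro
    R=Ro.from_quat([x,y,z,w_]).as_matrix()
    return np.round(R.T@(np.array(P)-s["tcp_pos"])/0.3,4)
E
python3 - <<'E'
from h import *
s=ctrl.sense(); print({k:np.round(v,3) for k,v in s.items()}, ctrl.tcp_to_tips)
for n in("top","side"):
    snap(n,n+"0"); K,R,t=cam(n); print(n,K.round(0).tolist(),(-R.T@t).round(3),R[2].round(2))
E
```

```text
pics
{'clock': np.float64(0.0), 'joints': array([-1.549,  0.159,  1.598, -0.   ,  1.386, -0.21 ]), 'qd': array([-0.001,  0.001,  0.   ,  0.   , -0.   ,  0.001]), 'effort': array([-1.0000e-03, -3.9601e+01, -3.3143e+01, -0.0000e+00,  9.0000e-03,
       -0.0000e+00]), 'tcp_pos': array([ 0.132, -0.559,  0.247]), 'tcp_rot': array([-0.001,  0.993,  0.116,  0.   ]), 'contact_force': array([-1.057, -0.163, -0.333]), 'wrist_torque': array([ 0.001, -0.024,  0.015]), 'gripper_force': np.float64(0.0), 'gripper_width': np.float64(1.0)} 0.017
top [[411.0, 0.0, 283.0], [0.0, 411.0, 215.0], [0.0, 0.0, 1.0]] [ 0.394 -0.113  1.117] [ 0.1   0.   -0.99]
side [[403.0, 0.0, 267.0], [0.0, 403.0, 212.0], [0.0, 0.0, 1.0]] [0.38  0.651 0.655] [ 0.1  -0.81 -0.58]
```

View pics/top0.png

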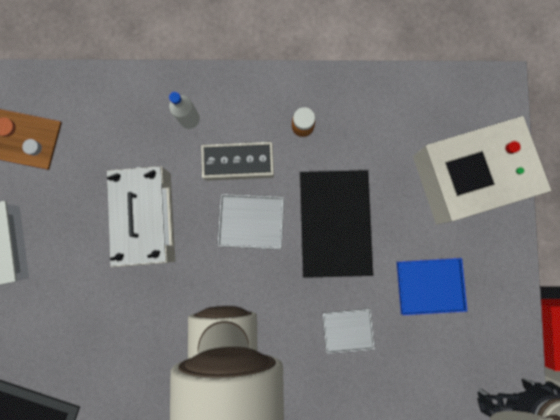

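View pics/side0.png

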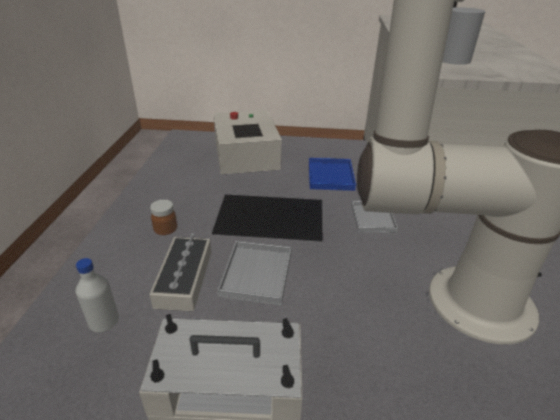

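Top view: the rig is at (138,216), the switch box at (237,160), the pad at (336,222) and the bottle and jar at (180,108) and (303,121). There are three tray candidates: large grey (251,221), small grey (348,331) and blue (432,286), which is excluded. I choose the large grey one. The toggle candidates are the five at (211..263,159), and I'll check them in a close crop.

```bash
cat > det.py <<'E'
from h import *
S=np.array([560,420])
for th,z in [("drive1",.075),("drive1_tip",.078),("aux1",.075),("screw1_wing",.105),("cover_handle",.126),("rig",.05),("pad_top",.006),("tray_in",.004),("wash_bottle",.08),("grease_jar",.04)]:
    for n in("top","side"):
        try:
            for d in models.find_in(th,n)[:6]:
                c=np.array(d["centre"])*S; print(th,n,round(d["p"],2),c.round(1),w(n,c,z)[:2].round(3))
        except Exception as e: print(th,n,e)
E
python3 - <<'E'
import cv2,numpy as np
a=cv2.imread("pics/top0.png")[138:182,195:280]; b=cv2.imread("pics/side0.png")[228:312,145:220]
a=cv2.resize(a,None,fx=8,fy=8,interpolation=cv2.INTER_CUBIC); b=cv2.resize(b,None,fx=4,fy=4,interpolation=cv2.INTER_CUBIC)
a=a[:, :]; c=np.zeros((600,800,3),np.uint8)
c[:232,:680]=a[60:292] ; c[240:576,:300]=b
cv2.imwrite("pics/crop.png",c)
E
python3 det.py
```

```text
drive1 side 0.33 [212.3 409.8] [0.5   0.345]
drive1_tip top 0.36 [251.  219.8] [ 0.488 -0.029]
screw1_wing top 0.59 [114.9 254.8] [0.399 0.301]
screw1_wing side 0.53 [289.7 378.4] [0.39  0.299]
cover_handle top 0.84 [135.  214.2] [0.497 0.248]
cover_handle side 0.88 [226.1 356.6] [0.488 0.289]
cover_handle side 0.25 [170.4 325.8] [0.59  0.244]
rig top 0.65 [167.9 215. ] [0.503 0.19 ]
rig side 0.86 [214.8 408.3] [0.502 0.329]
rig side 0.45 [270.3 215.2] [ 0.48 -0.19]
pad_top top 0.57 [335.2 225.3] [ 0.48  -0.252]
pad_top top 0.35 [166.7 215.5] [0.506 0.206]
pad_top side 0.95 [268.9 218. ] [ 0.489 -0.238]
tray_in top 0.94 [250.6 221.3] [ 0.491 -0.022]
tray_in top 0.94 [347.  333.3] [ 0.194 -0.28 ]
tray_in top 0.91 [428.9 288.4] [ 0.312 -0.5  ]
tray_in side 0.94 [371.5 219.7] [ 0.21 -0.27]
tray_in side 0.63 [332.  174.1] [ 0.317 -0.509]
tray_in side 0.56 [257.  272.5] [ 0.49  -0.024]
wash_bottle top 0.78 [182.8 110.7] [0.773 0.151]
wash_bottle side 0.92 [ 95.7 298.8] [0.77  0.166]
wash_bottle side 0.37 [286.2 327.1] [0.405 0.185]
grease_jar top 0.97 [302.4 121.7] [ 0.757 -0.162]
grease_jar side 0.56 [164.5 217.9] [ 0.752 -0.156]
```

View pics/crop.png

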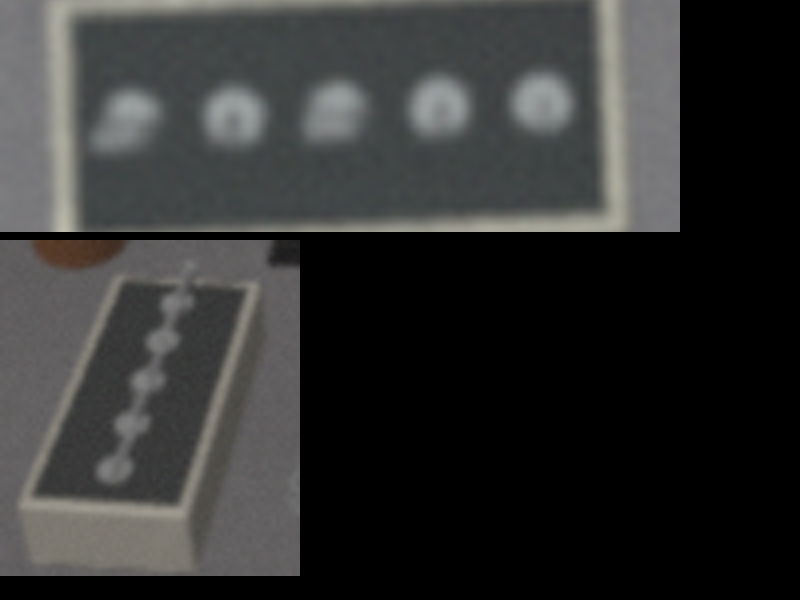

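The close crop shows wide flat paddles at the 1st (col 211) and 3rd (col 237) positions from the left, i.e. at larger y. Positions 2, 4 and 5 are slim round bats. Next I measure the geometry numerically.

Run:
```python
from h import *
im=cv2.imread("pics/top0.png"); g=cv2.cvtColor(im,cv2.COLOR_BGR2GRAY)
def comps(m,off,mn,z,n="top"):
    k,l,st,c=cv2.connectedComponentsWithStats(m.astype(np.uint8))
    for i in range(1,k):
        if st[i,4]>=mn:
            pts=np.argwhere(l==i)[:,::-1]+off
            r=cv2.minAreaRect(np.array([w(n,p,z)[:2]*1000 for p in pts],np.float32))
            print(n,st[i,4],(c[i]+off).round(1),w(n,c[i]+off,z)[:2].round(4),"rect",np.round(r[0],0),np.round(r[1],0),round(r[2],1))
x0,y0=100,160
print("wings/handle"); comps(g[y0:275,x0:172]<55,[x0,y0],6,.105)
print("box top dark"); comps(g[138:182,195:280]<85,[195,138],200,.047)
print("pad"); comps(g[160:290,290:385]<50,[290,160],500,.006)
gs=cv2.cvtColor(cv2.imread("pics/side0.png"),cv2.COLOR_BGR2GRAY)
print("side wings"); comps(gs[305:400,140:310]<50,[140,305],6,.105,"side")
# cover plate bright
print("cover"); comps(g[155:275,95:168]>165,[95,155],300,.091)
# box outline (cream)
b=(im[:,:,2].astype(int)>120)
print("box"); comps(b[138:182,195:280],[195,138],100,.047)
print("boss"); comps(g[145:175,204:272]>125,[204,145],8,.05)
print("median", np.median(g[160:270,110:160]))
```

```text
wings/handle
top 40 [150.4 174.4] [0.5992 0.2214] rect [598. 222.] [14. 23.] 32.0
top 43 [114.3 177.4] [0.5913 0.3115] rect [591. 314.] [13. 27.] 0.1
top 15 [131.9 195.3] [0.5461 0.2656] rect [546. 264.] [ 8. 12.] 2.3
top 12 [133.7 234.5] [0.4486 0.2574] rect [448. 258.] [14.  6.] 54.0
top 38 [154.1 254.1] [0.4008 0.2052] rect [402. 207.] [12. 22.] 0.2
top 37 [117.8 257. ] [0.3933 0.2941] rect [395. 296.] [12. 24.] 0.2
box top dark
top 1368 [237.  159.5] [0.6516 0.0121] rect [652.  12.] [ 71. 171.] 2.5
padTraceback (most recent call last):
  File "<stdin>", line 13, in <module>
  File "<stdin>", line 8, in comps
  File "h.py", line 8, in w
    K,R,t=cam(n); d=R.T@np.linalg.solve(K,[px[0],px[1],1]); o=-R.T@t
          ~~~^^^
  File "h.py", line 4, in cam
    p=optics.camera_params(n); R=cv2.Rodrigues(np.array(p["rvec"],float))[0]
ValueError: time passes only in moves, steps and waits
```

```bash
sed -i 's/^import numpy/import functools\nimport numpy/; s/^def cam/@functools.lru_cache\ndef cam/' h.py
python3 - <<'E'
from h import *
im=cv2.imread("pics/top0.png"); g=cv2.cvtColor(im,cv2.COLOR_BGR2GRAY)
def comps(m,off,mn,z,n="top"):
    k,l,st,c=cv2.connectedComponentsWithStats(m.astype(np.uint8))
    for i in range(1,k):
        if st[i,4]>=mn:
            pts=np.argwhere(l==i)[:,::-1]+off
            r=cv2.minAreaRect(np.array([w(n,p,z)[:2]*1000 for p in pts],np.float32))
            print(n,st[i,4],(c[i]+off).round(1),w(n,c[i]+off,z)[:2].round(4),"rect",np.round(r[0],0),np.round(r[1],0),round(r[2],1))
print("pad"); comps(g[160:290,290:385]<50,[290,160],500,.006)
gs=cv2.cvtColor(cv2.imread("pics/side0.png"),cv2.COLOR_BGR2GRAY)
print("side wings"); comps(gs[305:400,140:310]<50,[140,305],6,.105,"side")
print("cover"); comps(g[155:275,95:168]>165,[95,155],300,.091)
print("box"); comps(g[138:182,195:280]>130,[195,138],100,.047)
print("boss"); comps(g[149:170,204:270]>118,[204,149],8,.05)
E
```

```text
pad
top 7097 [335.6 223.7] [ 0.4847 -0.2531] rect [ 487. -253.] [284. 184.] 1.6
side wings
side 105 [170.1 325. ] [0.5998 0.2266] rect [600. 223.] [15. 38.] 18.0
side 117 [286.9 329.1] [0.4026 0.2091] rect [402. 205.] [15. 35.] 5.6
side 149 [156.5 372.5] [0.5913 0.3157] rect [595. 313.] [17. 34.] 41.0
side 149 [286.8 377.8] [0.3948 0.2988] rect [395. 295.] [15. 33.] 4.5
cover
top 4493 [137.1 216. ] [0.4957 0.2556] rect [498. 252.] [242. 150.] 4.7
box
top 589 [236.1 158.2] [0.6551 0.0143] rect [653.  13.] [ 93. 193.] 2.4
boss
top 29 [236.4 158.7] [0.6531 0.0133] rect [654.  13.] [13. 13.] 0.1
top 34 [249.4 158.1] [ 0.6545 -0.0212] rect [655. -21.] [16. 13.] 0.6
top 37 [262.2 157.7] [ 0.6559 -0.0551] rect [656. -55.] [14. 16.] 0.1
top 32 [210.4 160. ] [0.6494 0.0819] rect [649.  83.] [11. 19.] 46.2
top 35 [223.8 159.6] [0.6505 0.0467] rect [651.  46.] [13. 16.] 0.1
```

```bash
cat >> h.py <<'E'
def to(x,y,z,deg=None):
    "row for TCP world target, tool-x heading deg"
    from scipy.spatial.transform import Rotation as Ro
    s=ctrl.sense(); a,b,c,d=s["tcp_rot"]; M=Ro.from_quat([b,c,d,a]).as_matrix()
    v=M.T@(np.array([x,y,z])-s["tcp_pos"])/0.3
    psi=np.degrees(np.arctan2(M[1,0],M[0,0])); sp=0
    if deg is not None: sp=-((deg-psi+180)%360-180)/360
    print("tx %.4f ty %.4f tz %.4f spin %.4f | heading %.1f dist %.3f rows %.1f"%(*v,sp,psi,np.linalg.norm(v)*.3,max(np.linalg.norm(v)*.3/.0417,abs(sp)*360/7.16)))
E
python3 -c "
from h import *
to(.36,-.24,.22,92.4);to(.602,.083,.15,92.4)"
```

```text
tx 0.9842 ty -0.8623 tz 0.0944 spin -0.2198 | heading 13.3 dist 0.394 rows 11.0
tx 2.0166 ty -1.7248 tz 0.3277 spin -0.2198 | heading 13.3 dist 0.802 rows 19.2
```

Call:
play_rows:
  increments:
    - {"tx": 0.98,"ty": -0.86,"tz": 0.094,"spin": -0.22}
    - {"tx": 0.98,"ty": -0.86,"tz": 0.094,"spin": -0.22}
    - {"tx": 0.98,"ty": -0.86,"tz": 0.094,"spin": -0.22}
    - {"tx": 0.98,"ty": -0.86,"tz": 0.094,"spin": -0.22}
    - {"tx": 0.98,"ty": -0.86,"tz": 0.094,"spin": -0.22}
    - {"tx": 0.98,"ty": -0.86,"tz": 0.094,"spin": -0.22}
    - {"tx": 0.98,"ty": -0.86,"tz": 0.094,"spin": -0.22}
    - {"tx": 0.98,"ty": -0.86,"tz": 0.094,"spin": -0.22}
    - {"tx": 0.98,"ty": -0.86,"tz": 0.094,"spin": -0.22}
    - {"tx": 0.98,"ty": -0.86,"tz": 0.094,"spin": -0.22}
    - {"tx": 0.98,"ty": -0.86,"tz": 0.094,"spin": -0.22}
    - {"tx": 0.98,"ty": -0.86,"tz": 0.094,"spin": -0.22}
  gripper: 1
  force: 60

```text
clock: 2.1
tcp_pos: [0.3595, -0.2399, 0.2201]
tcp_rot: [0.0, 0.689, 0.724, -0.0]
contact_force: [-0.4, 0.4, -0.1]
gripper_width: 0.004
gripper_force: 0.0
```

```bash
python3 -c "
from h import *
to(.60,.083,.15,92.4)"
```

```text
tx 1.0354 ty 0.8539 tz 0.2335 spin 0.0012 | heading 92.8 dist 0.409 rows 9.8
```

Call:
play_rows:
  increments:
    - {"tx": 1.0,"ty": 0.84,"tz": 0.233}
    - {"tx": 1.0,"ty": 0.84,"tz": 0.233}
    - {"tx": 1.0,"ty": 0.84,"tz": 0.233}
    - {"tx": 1.0,"ty": 0.84,"tz": 0.233}
    - {"tx": 1.0,"ty": 0.84,"tz": 0.233}
    - {"tx": 1.0,"ty": 0.84,"tz": 0.233}
    - {"tx": 1.0,"ty": 0.84,"tz": 0.233}
    - {"tx": 1.0,"ty": 0.84,"tz": 0.233}
    - {"tx": 1.0,"ty": 0.84,"tz": 0.233}
    - {"tx": 1.0,"ty": 0.84,"tz": 0.233}
    - {"tx": 1.0,"ty": 0.84,"tz": 0.233}

```text
invalid input
```

```bash
python3 -c "
from h import *
to(.602,.081,.084,92.4);to(.645,.081,.084,92.4)"
```

```text
tx 1.0284 ty 0.8602 tz 0.4535 spin 0.0012 | heading 92.8 dist 0.425 rows 10.2
tx 1.0213 ty 1.0033 tz 0.4535 spin 0.0012 | heading 92.8 dist 0.451 rows 10.8
```

Call:
play_rows:
  increments:
    - {"tx": 0.98,"ty": 0.84,"tz": 0.23}
    - {"tx": 0.98,"ty": 0.84,"tz": 0.23}
    - {"tx": 0.98,"ty": 0.84,"tz": 0.23}
    - {"tx": 0.98,"ty": 0.84,"tz": 0.23}
    - {"tx": 0.98,"ty": 0.84,"tz": 0.23}
    - {"tx": 0.98,"ty": 0.84,"tz": 0.23}
    - {"tx": 0.98,"ty": 0.84,"tz": 0.23}
    - {"tx": 0.98,"ty": 0.84,"tz": 0.23}
    - {"tx": 0.98,"ty": 0.84,"tz": 0.23}
    - {"tx": 0.98,"ty": 0.84,"tz": 0.23}
    - {"tx": 0.98,"ty": 0.84,"tz": 0.23}

```text
invalid input
```

```bash
python3 -c "
from h import *
to(.602,.081,.084,92.4);to(.645,.081,.084,92.4)"
```

```text
tx 1.0284 ty 0.8602 tz 0.4535 spin 0.0012 | heading 92.8 dist 0.425 rows 10.2
tx 1.0213 ty 1.0033 tz 0.4535 spin 0.0012 | heading 92.8 dist 0.451 rows 10.8
```

Call:
play_rows:
  increments:
    - {"tx": 0.98,"ty": 0.84,"tz": 0.23,"spin": 0}
    - {"tx": 0.98,"ty": 0.84,"tz": 0.23,"spin": 0}
    - {"tx": 0.98,"ty": 0.84,"tz": 0.23,"spin": 0}
    - {"tx": 0.98,"ty": 0.84,"tz": 0.23,"spin": 0}
    - {"tx": 0.98,"ty": 0.84,"tz": 0.23,"spin": 0}
    - {"tx": 0.98,"ty": 0.84,"tz": 0.23,"spin": 0}
    - {"tx": 0.98,"ty": 0.84,"tz": 0.23,"spin": 0}
    - {"tx": 0.98,"ty": 0.84,"tz": 0.23,"spin": 0}
    - {"tx": 0.98,"ty": 0.84,"tz": 0.23,"spin": 0}
    - {"tx": 0.98,"ty": 0.84,"tz": 0.23,"spin": 0}
    - {"tx": 0.98,"ty": 0.84,"tz": 0.23,"spin": 0}

```text
clock: 3.02
tcp_pos: [0.5993, 0.0661, 0.1499]
tcp_rot: [-0.0, 0.692, 0.722, 0.0]
contact_force: [-0.2, 0.1, 0.2]
gripper_width: -0.002
gripper_force: 0.0
```

```bash
python3 -c "
from h import *
to(.602,.081,.084,92.4);to(.645,.081,.084,92.4)"
```

```text
tx 0.0491 ty 0.0112 tz 0.2198 spin 0.0001 | heading 92.4 dist 0.068 rows 1.6
tx 0.0430 ty 0.1544 tz 0.2198 spin 0.0001 | heading 92.4 dist 0.082 rows 2.0
```

Call:
play_rows:
  increments:
    - {"tx": 0.049,"ty": 0.01,"tz": 0.1,"spin": 0}
    - {"tx": 0.049,"ty": 0.01,"tz": 0.22,"spin": 0}
    - {"tx": 0.049,"ty": 0.01,"tz": 0.22,"spin": 0}
    - {"tx": 0.047,"ty": 0.04,"tz": 0.22,"spin": 0}
    - {"tx": 0.046,"ty": 0.07,"tz": 0.22,"spin": 0}
    - {"tx": 0.045,"ty": 0.1,"tz": 0.22,"spin": 0}
    - {"tx": 0.044,"ty": 0.12,"tz": 0.22,"spin": 0}
    - {"tx": 0.044,"ty": 0.138,"tz": 0.22,"spin": 0}
    - {"tx": 0.044,"ty": 0.138,"tz": 0.22,"spin": 0}

```text
clock: 3.77
tcp_pos: [0.64, 0.0776, 0.0863]
tcp_rot: [0.001, 0.692, 0.722, 0.001]
contact_force: [0.1, 0.5, -0.2]
gripper_width: -0.001
gripper_force: 0.0
```

```bash
python3 -c "
from h import *
snap('side','s1');im=cv2.imread('pics/s1.png')[200:330,110:260]
cv2.imwrite('pics/c1.png',cv2.resize(im,None,fx=4,fy=4,interpolation=cv2.INTER_CUBIC));print(ctrl.sense()['contact_force'])
to(.648,.081,.084)"
```

```text
[-0.5042621   0.02093764  0.17504406]
tx 0.0089 ty 0.0295 tz 0.0061 spin 0.0000 | heading 92.4 dist 0.009 rows 0.2
```

View pics/c1.png

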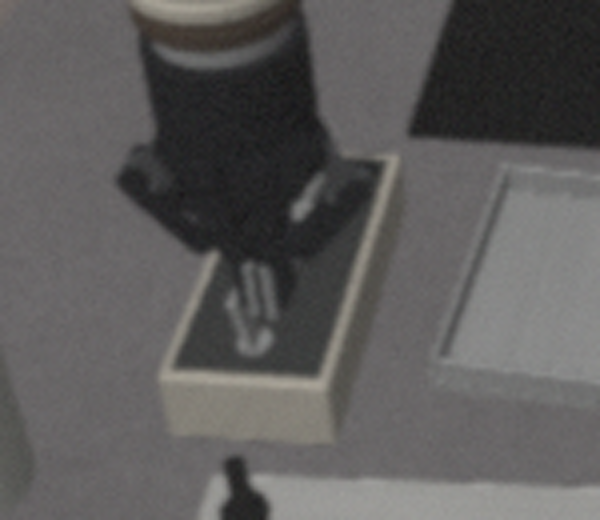

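The paddle at crop (240,310) now leans away from the robot, with the fingers behind it. I'll push a bit further and watch the force.

Call:
play_rows:
  increments:
    - {"tx": 0.009,"ty": 0.01,"tz": 0,"spin": 0}
    - {"tx": 0.009,"ty": 0.017,"tz": 0,"spin": 0}
    - {"tx": 0.009,"ty": 0.017,"tz": 0,"spin": 0}

```text
clock: 4.07
tcp_pos: [0.6436, 0.0818, 0.0849]
tcp_rot: [-0.0, 0.692, 0.722, -0.0]
contact_force: [-0.6, 0.2, -0.1]
gripper_width: -0.001
gripper_force: 0.1
```

Call:
play_rows:
  increments:
    - {"tx": 0,"ty": 0.01,"tz": 0,"spin": 0}
    - {"tx": 0,"ty": 0.016,"tz": 0,"spin": 0}
    - {"tx": 0,"ty": 0.016,"tz": 0,"spin": 0}

```text
clock: 4.32
tcp_pos: [0.6481, 0.0819, 0.0848]
tcp_rot: [-0.001, 0.692, 0.722, -0.001]
contact_force: [-2.6, 0.2, 0.3]
gripper_width: -0.0
gripper_force: 1.5
```

```bash
python3 -c "
from h import *
to(.64,.081,.12);to(.604,.014,.12);to(.604,.014,.084);to(.6515,.013,.084)"
```

```text
tx -0.0018 ty -0.0273 tz -0.1172 spin 0.0000 | heading 92.5 dist 0.036 rows 0.9
tx -0.2197 ty -0.1569 tz -0.1170 spin 0.0000 | heading 92.5 dist 0.088 rows 2.1
tx -0.2198 ty -0.1567 tz 0.0030 spin 0.0000 | heading 92.5 dist 0.081 rows 1.9
tx -0.2300 ty 0.0014 tz 0.0027 spin 0.0000 | heading 92.5 dist 0.069 rows 1.7
```

Call:
play_rows:
  increments:
    - {"tx": 0,"ty": -0.04,"tz": -0.1,"spin": 0}
    - {"tx": 0,"ty": -0.1,"tz": -0.15,"spin": 0}
    - {"tx": -0.22,"ty": -0.157,"tz": -0.15,"spin": 0}
    - {"tx": -0.22,"ty": -0.157,"tz": -0.15,"spin": 0}
    - {"tx": -0.22,"ty": -0.157,"tz": 0.003,"spin": 0}
    - {"tx": -0.22,"ty": -0.157,"tz": 0.003,"spin": 0}
    - {"tx": -0.222,"ty": -0.12,"tz": 0.003,"spin": 0}
    - {"tx": -0.224,"ty": -0.08,"tz": 0.003,"spin": 0}
    - {"tx": -0.226,"ty": -0.05,"tz": 0.003,"spin": 0}
    - {"tx": -0.228,"ty": -0.03,"tz": 0.003,"spin": 0}
    - {"tx": -0.23,"ty": -0.01,"tz": 0.003,"spin": 0}
    - {"tx": -0.23,"ty": -0.003,"tz": 0.003,"spin": 0}

```text
clock: 5.32
tcp_pos: [0.6513, 0.013, 0.0844]
tcp_rot: [0.0, 0.691, 0.722, 0.0]
contact_force: [-1.9, 0.1, -0.8]
gripper_width: -0.001
gripper_force: 1.1
```

Call:
play_rows:
  increments:
    - {"tx": 0,"ty": 0.004,"tz": 0,"spin": 0}
    - {"tx": 0,"ty": 0.004,"tz": 0,"spin": 0}

```text
clock: 5.48
tcp_pos: [0.6514, 0.013, 0.0844]
tcp_rot: [-0.0, 0.692, 0.722, -0.0]
contact_force: [-3.6, 0.7, 2.9]
gripper_width: 0.0
gripper_force: 2.2
```

Call:
play_rows:
  increments:
    - {"tx": 0,"ty": -0.06,"tz": -0.08,"spin": 0}
    - {"tx": 0,"ty": -0.12,"tz": -0.2,"spin": 0}
    - {"tx": 0.2,"ty": -0.3,"tz": -0.3,"spin": 0}
    - {"tx": 0.4,"ty": -0.4,"tz": -0.35,"spin": 0}
    - {"tx": 0.4,"ty": -0.4,"tz": -0.35,"spin": 0}
    - {"tx": 0.4,"ty": -0.4,"tz": -0.35,"spin": 0}

```text
clock: 5.98
tcp_pos: [0.5253, 0.1297, 0.1906]
tcp_rot: [0.0, 0.691, 0.722, 0.001]
contact_force: [1.2, -0.3, 0.0]
gripper_width: 0.001
gripper_force: 0.0
```

```bash
python3 -c "
from h import *
snap('top','t2');snap('side','s2')
a=cv2.imread('pics/t2.png')[140:180,198:278];b=cv2.imread('pics/s2.png')[225:312,145:220]
c=np.zeros((590,600,3),np.uint8);c[:280,:560]=cv2.resize(a,(560,280),interpolation=cv2.INTER_CUBIC);c[282:282+304,:262]=cv2.resize(b,(262,304),interpolation=cv2.INTER_CUBIC)
cv2.imwrite('pics/c2.png',c)
to(.5985,.2235,.17,104.6)"
```

```text
tx 0.2973 ty 0.2574 tz 0.0713 spin -0.0330 | heading 92.7 dist 0.120 rows 2.9
```

View pics/c2.png

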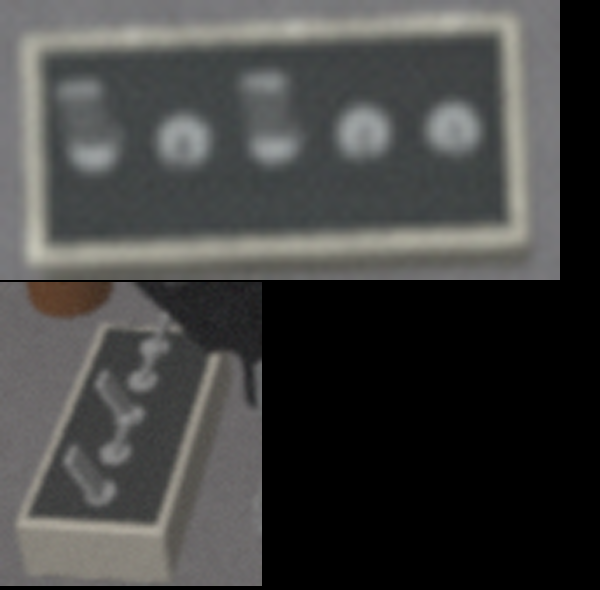

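Both paddles (crop (85,110) and (265,105)) now lean away, and the three round bats are unmoved. On to screw4 at (+x,−y).

Call:
play_rows:
  increments:
    - {"tx": 0.297,"ty": 0.257,"tz": 0.07,"spin": -0.033}
    - {"tx": 0.297,"ty": 0.257,"tz": 0.07,"spin": -0.033}
    - {"tx": 0.297,"ty": 0.257,"tz": 0.07,"spin": -0.033}
    - {"tx": 0.297,"ty": 0.257,"tz": 0.07,"spin": -0.033}
    - {"tx": 0.297,"ty": 0.257,"tz": 0.12,"spin": -0.033}
    - {"tx": 0.297,"ty": 0.257,"tz": 0.2,"spin": -0.033}
    - {"tx": 0.297,"ty": 0.257,"tz": 0.26,"spin": -0.033}
    - {"tx": 0.297,"ty": 0.257,"tz": 0.26,"spin": -0.033}
  gripper: 0
  force: 30

```text
clock: 6.75
tcp_pos: [0.5988, 0.2188, 0.1077]
tcp_rot: [-0.001, 0.613, 0.79, -0.001]
contact_force: [0.3, 0.2, -0.0]
gripper_width: 0.496
gripper_force: 0.0
```

Call:
play_rows:
  increments:
    - {"tx": 0,"ty": 0,"tz": 0,"spin": 0}
    - {"tx": 0,"ty": 0,"tz": 0,"spin": 0}
    - {"tx": 0,"ty": 0,"tz": 0,"spin": 0}
    - {"tx": 0,"ty": 0,"tz": 0,"spin": 0}
    - {"tx": 0,"ty": 0,"tz": 0,"spin": 0}
    - {"tx": 0,"ty": 0,"tz": 0,"spin": 0}
  gripper: 1
  force: 30

```text
clock: 7.25
tcp_pos: [0.6015, 0.2198, 0.1137]
tcp_rot: [0.002, 0.613, 0.79, 0.001]
contact_force: [-0.3, -0.7, 6.1]
gripper_width: 0.095
gripper_force: 33.0
```

```bash
python3 -c "
from h import *
s=ctrl.sense();print(s['tcp_pos'],s['contact_force'],s['wrist_torque'],s['gripper_width']);to(.5985,.2235,.114,104.6)
snap('side','s3');snap('top','t3')
b=cv2.imread('pics/s3.png')[290:400,130:310];cv2.imwrite('pics/c3.png',cv2.resize(b,(720,440),interpolation=cv2.INTER_CUBIC))"
```

```text
[0.60152343 0.2197888  0.11367946] [-0.32959636 -0.69342685  6.13676648] [-0.20627882 -0.0087758  -0.00503276] 0.0946271933685504
tx 0.0145 ty -0.0067 tz -0.0011 spin -0.0007 | heading 104.4 dist 0.005 rows 0.1
```

View pics/c3.png

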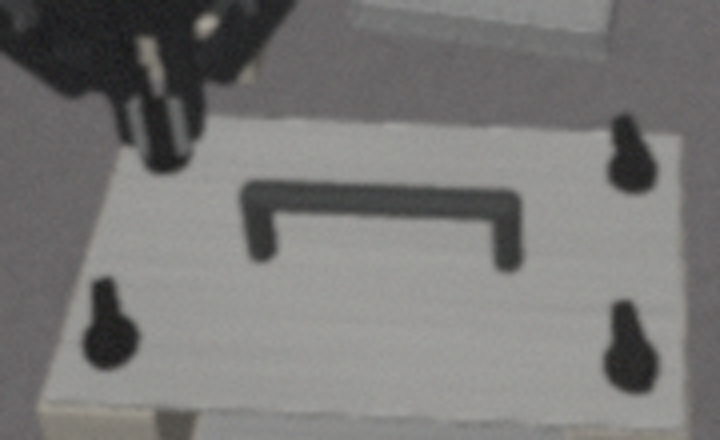

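```bash
python3 -c "
import cv2,numpy as np
t=cv2.imread('pics/top0.png');s=cv2.imread('pics/side0.png')
R=lambda im,cx,cy:cv2.resize(im[cy-14:cy+14,cx-14:cx+14],(280,280),interpolation=cv2.INTER_CUBIC)
c=np.vstack([np.hstack([R(t,150,174),R(t,117,257)]),np.hstack([R(s,287,329),R(s,157,372)])])
cv2.imwrite('pics/c4.png',c)
from h import *
for P in [(.4021,.2069),(.3945,.2965),(.5909,.3131),(.5985,.2235)]:
  for n in('top','side'): print(P,n,[pix(n,(*P,z)).round(1).tolist() for z in(.091,.114)])
"
```

```text
(0.4021, 0.2069) top [[155.2, 253.6], [152.3, 253.5]]
(0.4021, 0.2069) side [[287.1, 333.4], [287.5, 324.5]]
(0.3945, 0.2965) top [[119.1, 256.5], [115.3, 256.5]]
(0.3945, 0.2965) side [[286.8, 381.8], [287.3, 373.0]]
(0.5909, 0.3131) top [[115.9, 178.6], [112.2, 176.9]]
(0.5909, 0.3131) side [[158.7, 376.4], [156.4, 367.5]]
(0.5985, 0.2235) top [[151.4, 175.7], [148.4, 173.9]]
(0.5985, 0.2235) side [[172.5, 329.0], [170.7, 320.1]]
```

View pics/c4.png

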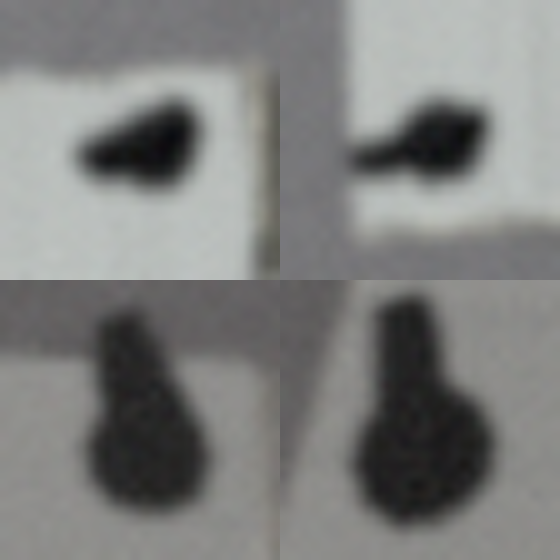

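The crops show each screw as a round collar with the wing standing above it, and my axis estimates agree to about 2 mm. The wing is held, so I turn it anticlockwise.

Call:
play_rows:
  increments:
    - {"tx": 0,"ty": 0,"tz": -0.006,"spin": -0.02}
    - {"tx": 0,"ty": 0,"tz": -0.006,"spin": -0.04}
    - {"tx": 0,"ty": 0,"tz": -0.006,"spin": -0.06}
    - {"tx": 0,"ty": 0,"tz": -0.006,"spin": -0.08}
    - {"tx": 0,"ty": 0,"tz": -0.006,"spin": -0.1}
    - {"tx": 0,"ty": 0,"tz": -0.006,"spin": -0.12}
    - {"tx": 0,"ty": 0,"tz": -0.006,"spin": -0.14}
    - {"tx": 0,"ty": 0,"tz": -0.006,"spin": -0.16}
    - {"tx": 0,"ty": 0,"tz": -0.006,"spin": -0.18}
    - {"tx": 0,"ty": 0,"tz": -0.006,"spin": -0.2}
    - {"tx": 0,"ty": 0,"tz": -0.006,"spin": -0.22}
    - {"tx": 0,"ty": 0,"tz": -0.006,"spin": -0.22}

```text
clock: 8.35
tcp_pos: [0.6022, 0.221, 0.1144]
tcp_rot: [0.003, -0.033, 0.999, 0.001]
contact_force: [6.9, 3.8, -2.1]
gripper_width: 0.095
gripper_force: 36.3
```

```bash
python3 -c "
from h import *
s=ctrl.sense();print(s['tcp_pos'],s['contact_force'],s['wrist_torque'],s['gripper_width'],s['joints'].round(2));to(.5985,.2235,.114,104.6)"
```

```text
[0.60215198 0.22097847 0.11443959] [ 6.92600989  3.79625388 -2.10688129] [ 0.71109294 -1.00734749 -0.02209944] 0.09510097613628989 [ 0.16  0.45  1.52  0.    1.17 -1.48]
tx 0.0116 ty 0.0092 tz 0.0014 spin 0.2201 | heading -176.2 dist 0.004 rows 11.1
```

Call:
play_rows:
  increments:
    - {"tx": 0,"ty": 0,"tz": 0,"spin": 0}
    - {"tx": 0,"ty": 0,"tz": 0,"spin": 0}
    - {"tx": 0,"ty": 0,"tz": 0,"spin": 0}
    - {"tx": 0,"ty": 0,"tz": -0.1,"spin": 0}
    - {"tx": 0,"ty": 0,"tz": -0.19,"spin": 0}
  gripper: 0

```text
clock: 8.77
tcp_pos: [0.598, 0.2195, 0.1685]
tcp_rot: [-0.003, -0.031, 1.0, -0.0]
contact_force: [0.3, -0.1, 0.3]
gripper_width: 0.499
gripper_force: 0.0
```

```bash
python3 -c "
from h import *
to(.5935,.3115,.17,104.6)"
```

```text
tx -0.0038 ty 0.3070 tz -0.0050 spin 0.2193 | heading -176.5 dist 0.092 rows 11.0
```

Call:
play_rows:
  increments:
    - {"tx": -0.004,"ty": 0.307,"tz": 0,"spin": 0.219}
    - {"tx": -0.004,"ty": 0.307,"tz": 0,"spin": 0.219}
    - {"tx": -0.004,"ty": 0.307,"tz": 0,"spin": 0.219}
    - {"tx": -0.004,"ty": 0.307,"tz": 0,"spin": 0.219}
    - {"tx": -0.004,"ty": 0.307,"tz": 0,"spin": 0.219}
    - {"tx": -0.004,"ty": 0.307,"tz": 0,"spin": 0.219}
    - {"tx": -0.004,"ty": 0.307,"tz": 0,"spin": 0.219}
    - {"tx": -0.004,"ty": 0.307,"tz": 0,"spin": 0.219}
    - {"tx": -0.004,"ty": 0.307,"tz": 0,"spin": 0.219}
    - {"tx": -0.004,"ty": 0.307,"tz": 0,"spin": 0.219}
    - {"tx": -0.004,"ty": 0.307,"tz": 0,"spin": 0.219}
    - {"tx": -0.004,"ty": 0.307,"tz": 0,"spin": 0.219}

```text
clock: 9.77
tcp_pos: [0.5951, 0.3117, 0.1698]
tcp_rot: [-0.0, 0.612, 0.791, -0.0]
contact_force: [0.4, -0.7, 0.5]
gripper_width: 0.502
gripper_force: 0.0
```

```bash
python3 -c "
from h import *
to(.5935,.3115,.115,104.6)"
```

```text
tx 0.0008 ty -0.0051 tz 0.1826 spin -0.0002 | heading 104.5 dist 0.055 rows 1.3
```

Descend, close, then turn.

Call:
play_rows:
  increments:
    - {"tx": 0,"ty": -0.003,"tz": 0.1,"spin": 0}
    - {"tx": 0,"ty": -0.003,"tz": 0.182,"spin": 0}
    - {"tx": 0,"ty": -0.003,"tz": 0.182,"spin": 0}
  gripper: 0

```text
clock: 10.02
tcp_pos: [0.5906, 0.3103, 0.1092]
tcp_rot: [-0.003, 0.61, 0.793, -0.005]
contact_force: [-1.5, 0.4, -1.4]
gripper_width: 0.496
gripper_force: 0.0
```

Call:
play_rows:
  increments:
    - {"tx": 0,"ty": 0,"tz": 0,"spin": 0}
    - {"tx": 0,"ty": 0,"tz": 0,"spin": 0}
    - {"tx": 0,"ty": 0,"tz": 0,"spin": 0}
    - {"tx": 0,"ty": 0,"tz": 0,"spin": 0}
    - {"tx": 0,"ty": 0,"tz": 0,"spin": 0}
  gripper: 1

```text
clock: 10.43
tcp_pos: [0.5957, 0.312, 0.1176]
tcp_rot: [0.001, 0.611, 0.792, 0.001]
contact_force: [-0.3, -0.7, 4.5]
gripper_width: 0.094
gripper_force: 33.7
```

Call:
play_rows:
  increments:
    - {"tx": 0,"ty": 0,"tz": 0,"spin": -0.02}
    - {"tx": 0,"ty": 0,"tz": 0,"spin": -0.04}
    - {"tx": 0,"ty": 0,"tz": 0,"spin": -0.06}
    - {"tx": 0,"ty": 0,"tz": 0,"spin": -0.08}
    - {"tx": 0,"ty": 0,"tz": 0,"spin": -0.1}
    - {"tx": 0,"ty": 0,"tz": 0,"spin": -0.12}
    - {"tx": 0,"ty": 0,"tz": 0,"spin": -0.14}
    - {"tx": 0,"ty": 0,"tz": 0,"spin": -0.16}
    - {"tx": 0,"ty": 0,"tz": 0,"spin": -0.18}
    - {"tx": 0,"ty": 0,"tz": 0,"spin": -0.2}
    - {"tx": 0,"ty": 0,"tz": 0,"spin": -0.22}
    - {"tx": 0,"ty": 0,"tz": 0,"spin": -0.22}

```text
clock: 11.43
tcp_pos: [0.5954, 0.3118, 0.1176]
tcp_rot: [0.001, -0.037, 0.999, 0.0]
contact_force: [-2.5, -1.8, 6.4]
gripper_width: 0.095
gripper_force: 33.9
```

Call:
play_rows:
  increments:
    - {"tx": 0,"ty": 0,"tz": 0,"spin": 0}
    - {"tx": 0,"ty": 0,"tz": 0,"spin": 0}
    - {"tx": 0,"ty": 0,"tz": 0,"spin": 0}
    - {"tx": 0,"ty": 0,"tz": -0.1,"spin": 0}
    - {"tx": 0,"ty": 0,"tz": -0.19,"spin": 0}
  gripper: 0

```text
clock: 11.85
tcp_pos: [0.593, 0.3112, 0.1707]
tcp_rot: [-0.002, -0.034, 0.999, -0.001]
contact_force: [0.7, 0.3, 1.0]
gripper_width: 0.502
gripper_force: 0.0
```

```bash
python3 -c "
from h import *
to(.3975,.295,.17,104.6)"
```

```text
tx 0.6538 ty -0.0095 tz 0.0057 spin 0.2203 | heading -176.1 dist 0.196 rows 11.1
```

Call:
play_rows:
  increments:
    - {"tx": 0.65,"ty": -0.01,"tz": 0,"spin": 0.22}
    - {"tx": 0.65,"ty": -0.01,"tz": 0,"spin": 0.22}
    - {"tx": 0.65,"ty": -0.01,"tz": 0,"spin": 0.22}
    - {"tx": 0.65,"ty": -0.01,"tz": 0,"spin": 0.22}
    - {"tx": 0.65,"ty": -0.01,"tz": 0,"spin": 0.22}
    - {"tx": 0.65,"ty": -0.01,"tz": 0,"spin": 0.22}
    - {"tx": 0.65,"ty": -0.01,"tz": 0,"spin": 0.22}
    - {"tx": 0.65,"ty": -0.01,"tz": 0,"spin": 0.22}
    - {"tx": 0.65,"ty": -0.01,"tz": 0,"spin": 0.22}
    - {"tx": 0.65,"ty": -0.01,"tz": 0,"spin": 0.22}
    - {"tx": 0.65,"ty": -0.01,"tz": 0,"spin": 0.22}
    - {"tx": 0.65,"ty": -0.01,"tz": 0,"spin": 0.22}

```text
clock: 12.85
tcp_pos: [0.4001, 0.2953, 0.1724]
tcp_rot: [-0.0, 0.612, 0.791, 0.0]
contact_force: [-0.2, 0.5, -0.3]
gripper_width: 0.503
gripper_force: 0.0
```

```bash
python3 -c "
from h import *
to(.398,.2955,.1175,104.6)"
```

```text
tx 0.0023 ty -0.0068 tz 0.1829 spin -0.0002 | heading 104.5 dist 0.055 rows 1.3
```

Call:
play_rows:
  increments:
    - {"tx": 0.002,"ty": -0.004,"tz": 0.1,"spin": 0}
    - {"tx": 0.002,"ty": -0.004,"tz": 0.182,"spin": 0}
    - {"tx": 0.002,"ty": -0.004,"tz": 0.182,"spin": 0}
  gripper: 0

```text
clock: 13.1
tcp_pos: [0.3953, 0.2941, 0.1131]
tcp_rot: [-0.002, 0.61, 0.793, -0.004]
contact_force: [-0.9, 1.2, -0.5]
gripper_width: 0.498
gripper_force: 0.0
```

Call:
play_rows:
  increments:
    - {"tx": 0,"ty": 0,"tz": 0,"spin": 0}
    - {"tx": 0,"ty": 0,"tz": 0,"spin": 0}
    - {"tx": 0,"ty": 0,"tz": 0,"spin": 0}
    - {"tx": 0,"ty": 0,"tz": 0,"spin": 0}
    - {"tx": 0,"ty": 0,"tz": 0,"spin": 0}
  gripper: 1

```text
clock: 13.52
tcp_pos: [0.3981, 0.296, 0.1194]
tcp_rot: [-0.001, 0.61, 0.792, -0.0]
contact_force: [-6.7, -0.3, 4.4]
gripper_width: 0.092
gripper_force: 33.0
```

Call:
play_rows:
  increments:
    - {"tx": 0,"ty": 0,"tz": 0,"spin": -0.02}
    - {"tx": 0,"ty": 0,"tz": 0,"spin": -0.04}
    - {"tx": 0,"ty": 0,"tz": 0,"spin": -0.06}
    - {"tx": 0,"ty": 0,"tz": 0,"spin": -0.08}
    - {"tx": 0,"ty": 0,"tz": 0,"spin": -0.1}
    - {"tx": 0,"ty": 0,"tz": 0,"spin": -0.12}
    - {"tx": 0,"ty": 0,"tz": 0,"spin": -0.14}
    - {"tx": 0,"ty": 0,"tz": 0,"spin": -0.16}
    - {"tx": 0,"ty": 0,"tz": 0,"spin": -0.18}
    - {"tx": 0,"ty": 0,"tz": 0,"spin": -0.2}
    - {"tx": 0,"ty": 0,"tz": 0,"spin": -0.22}
    - {"tx": 0,"ty": 0,"tz": 0,"spin": -0.22}

```text
clock: 14.52
tcp_pos: [0.3998, 0.2961, 0.1194]
tcp_rot: [0.001, -0.036, 0.999, 0.001]
contact_force: [-1.3, -0.6, 0.2]
gripper_width: 0.093
gripper_force: 32.5
```

Call:
play_rows:
  increments:
    - {"tx": 0,"ty": 0,"tz": 0,"spin": 0}
    - {"tx": 0,"ty": 0,"tz": 0,"spin": 0}
    - {"tx": 0,"ty": 0,"tz": 0,"spin": 0}
    - {"tx": 0,"ty": 0,"tz": -0.1,"spin": 0}
    - {"tx": 0,"ty": 0,"tz": -0.19,"spin": 0}
  gripper: 0

```text
clock: 14.93
tcp_pos: [0.3977, 0.2951, 0.1744]
tcp_rot: [-0.002, -0.033, 0.999, -0.001]
contact_force: [1.4, 0.1, 0.5]
gripper_width: 0.499
gripper_force: 0.0
```

```bash
python3 -c "
from h import *
to(.4055,.2055,.17,104.6)"
```

```text
tx -0.0059 ty -0.2997 tz 0.0150 spin 0.2201 | heading -176.2 dist 0.090 rows 11.1
```

Call:
play_rows:
  increments:
    - {"tx": -0.006,"ty": -0.3,"tz": 0,"spin": 0.22}
    - {"tx": -0.006,"ty": -0.3,"tz": 0,"spin": 0.22}
    - {"tx": -0.006,"ty": -0.3,"tz": 0,"spin": 0.22}
    - {"tx": -0.006,"ty": -0.3,"tz": 0,"spin": 0.22}
    - {"tx": -0.006,"ty": -0.3,"tz": 0,"spin": 0.22}
    - {"tx": -0.006,"ty": -0.3,"tz": 0,"spin": 0.22}
    - {"tx": -0.006,"ty": -0.3,"tz": 0,"spin": 0.22}
    - {"tx": -0.006,"ty": -0.3,"tz": 0,"spin": 0.22}
    - {"tx": -0.006,"ty": -0.3,"tz": 0,"spin": 0.22}
    - {"tx": -0.006,"ty": -0.3,"tz": 0,"spin": 0.22}
    - {"tx": -0.006,"ty": -0.3,"tz": 0,"spin": 0.22}
    - {"tx": -0.006,"ty": -0.3,"tz": 0,"spin": 0.22}

```text
clock: 15.93
tcp_pos: [0.4069, 0.2059, 0.175]
tcp_rot: [0.0, 0.613, 0.79, 0.0]
contact_force: [-0.0, -0.1, 0.1]
gripper_width: 0.501
gripper_force: 0.0
```

```bash
python3 -c "
from h import *
to(.4055,.2055,.118,104.6)"
```

```text
tx -0.0002 ty -0.0051 tz 0.1901 spin -0.0004 | heading 104.5 dist 0.057 rows 1.4
```

Call:
play_rows:
  increments:
    - {"tx": 0,"ty": -0.002,"tz": 0.1,"spin": 0}
    - {"tx": 0,"ty": -0.002,"tz": 0.19,"spin": 0}
    - {"tx": 0,"ty": -0.002,"tz": 0.19,"spin": 0}
  gripper: 0

```text
clock: 16.18
tcp_pos: [0.4025, 0.2049, 0.1133]
tcp_rot: [-0.003, 0.61, 0.793, -0.004]
contact_force: [-1.0, -0.7, -1.0]
gripper_width: 0.499
gripper_force: 0.0
```

Call:
play_rows:
  increments:
    - {"tx": 0,"ty": 0,"tz": 0,"spin": 0}
    - {"tx": 0,"ty": 0,"tz": 0,"spin": 0}
    - {"tx": 0,"ty": 0,"tz": 0,"spin": 0}
    - {"tx": 0,"ty": 0,"tz": 0,"spin": 0}
    - {"tx": 0,"ty": 0,"tz": 0,"spin": 0}
  gripper: 1

```text
clock: 16.6
tcp_pos: [0.4053, 0.2059, 0.1192]
tcp_rot: [-0.001, 0.61, 0.792, -0.001]
contact_force: [-8.5, -1.3, 5.4]
gripper_width: 0.096
gripper_force: 31.9
```

Call:
play_rows:
  increments:
    - {"tx": 0,"ty": 0,"tz": 0,"spin": -0.02}
    - {"tx": 0,"ty": 0,"tz": 0,"spin": -0.04}
    - {"tx": 0,"ty": 0,"tz": 0,"spin": -0.06}
    - {"tx": 0,"ty": 0,"tz": 0,"spin": -0.08}
    - {"tx": 0,"ty": 0,"tz": 0,"spin": -0.1}
    - {"tx": 0,"ty": 0,"tz": 0,"spin": -0.12}
    - {"tx": 0,"ty": 0,"tz": 0,"spin": -0.14}
    - {"tx": 0,"ty": 0,"tz": 0,"spin": -0.16}
    - {"tx": 0,"ty": 0,"tz": 0,"spin": -0.18}
    - {"tx": 0,"ty": 0,"tz": 0,"spin": -0.2}
    - {"tx": 0,"ty": 0,"tz": 0,"spin": -0.22}
    - {"tx": 0,"ty": 0,"tz": 0,"spin": -0.22}

```text
clock: 17.6
tcp_pos: [0.4053, 0.2061, 0.1192]
tcp_rot: [-0.001, -0.037, 0.999, 0.0]
contact_force: [-7.3, 0.4, 4.0]
gripper_width: 0.094
gripper_force: 31.8
```

Call:
play_rows:
  increments:
    - {"tx": 0,"ty": 0,"tz": 0,"spin": 0}
    - {"tx": 0,"ty": 0,"tz": 0,"spin": 0}
    - {"tx": 0,"ty": 0,"tz": 0,"spin": 0}
    - {"tx": 0,"ty": 0,"tz": -0.1,"spin": 0}
    - {"tx": 0.2,"ty": -0.3,"tz": -0.3,"spin": 0}
    - {"tx": 0.3,"ty": -0.7,"tz": -0.4,"spin": 0}
    - {"tx": 0.3,"ty": -0.7,"tz": -0.4,"spin": 0}
    - {"tx": 0.3,"ty": -0.7,"tz": -0.4,"spin": 0}
    - {"tx": 0.3,"ty": -0.7,"tz": -0.4,"spin": 0}
    - {"tx": 0.3,"ty": -0.7,"tz": -0.4,"spin": 0}
    - {"tx": 0.3,"ty": -0.7,"tz": -0.4,"spin": 0}
  gripper: 0

```text
clock: 18.52
tcp_pos: [0.3314, -0.0161, 0.2415]
tcp_rot: [0.003, -0.029, 1.0, -0.003]
contact_force: [0.7, 0.4, 0.2]
gripper_width: 0.5
gripper_force: 0.0
```

```bash
python3 -c "
from h import *
snap('top','t5');snap('side','s5')
a=cv2.imread('pics/t5.png')[160:275,95:175];b=cv2.imread('pics/s5.png')[300:410,140:310]
c=np.zeros((600,790,3),np.uint8);c[:460,:320]=cv2.resize(a,(320,460),interpolation=cv2.INTER_CUBIC);c[:304,320:790]=cv2.resize(b,(470,304),interpolation=cv2.INTER_CUBIC)
cv2.imwrite('pics/c5.png',c)"
```

```text
(no output)
```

View pics/c5.png

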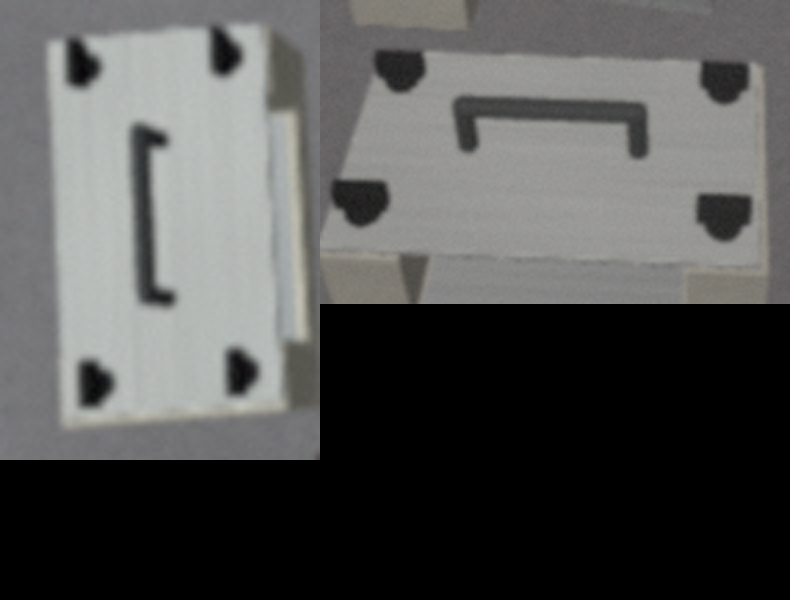

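All four wings (crop corners) now lie along the cover's long axis. The handle bar is at about (131,213) in the full top image. I go to it.

```bash
python3 -c "
from h import *
for n,p in(('top',(130.75,213)),('side',(140+(550-320)/2.765,300+110/2.765))): print(w(n,p,.13).round(4))
to(.5,.2585,.18,184.3)"
```

```text
[0.4992 0.2573 0.13  ]
[0.4984 0.2627 0.13  ]
tx -0.6173 ty 0.8627 tz 0.1979 spin -0.0018 | heading -176.4 dist 0.324 rows 7.8
```

Call:
play_rows:
  increments:
    - {"tx": -0.617,"ty": 0.863,"tz": 0.198,"spin": -0.002}
    - {"tx": -0.617,"ty": 0.863,"tz": 0.198,"spin": -0.002}
    - {"tx": -0.617,"ty": 0.863,"tz": 0.198,"spin": -0.002}
    - {"tx": -0.617,"ty": 0.863,"tz": 0.198,"spin": -0.002}
    - {"tx": -0.617,"ty": 0.863,"tz": 0.198,"spin": -0.002}
    - {"tx": -0.617,"ty": 0.863,"tz": 0.198,"spin": -0.002}
    - {"tx": -0.617,"ty": 0.863,"tz": 0.198,"spin": -0.002}
    - {"tx": -0.617,"ty": 0.863,"tz": 0.198,"spin": -0.002}
    - {"tx": -0.617,"ty": 0.863,"tz": 0.198,"spin": -0.002}
    - {"tx": -0.617,"ty": 0.863,"tz": 0.198,"spin": -0.002}
    - {"tx": -0.617,"ty": 0.863,"tz": 0.198,"spin": -0.002}
  gripper: 0

```text
clock: 19.53
tcp_pos: [0.4966, 0.2622, 0.1776]
tcp_rot: [-0.001, -0.042, 0.999, -0.0]
contact_force: [0.4, -0.5, 0.5]
gripper_width: 0.501
gripper_force: 0.0
```

```bash
python3 -c "
from h import *
to(.5,.259,.124,184.3)"
```

```text
tx -0.0106 ty -0.0116 tz 0.1788 spin 0.0014 | heading -175.2 dist 0.054 rows 1.3
```

Call:
play_rows:
  increments:
    - {"tx": -0.01,"ty": -0.012,"tz": 0.09,"spin": 0}
    - {"tx": -0.01,"ty": -0.012,"tz": 0.175,"spin": 0}
    - {"tx": -0.01,"ty": -0.012,"tz": 0.175,"spin": 0}
  gripper: 0

```text
clock: 19.78
tcp_pos: [0.4972, 0.2563, 0.1215]
tcp_rot: [-0.004, -0.04, 0.999, -0.001]
contact_force: [-1.8, -0.6, -0.4]
gripper_width: 0.503
gripper_force: 0.0
```

Call:
play_rows:
  increments:
    - {"tx": 0,"ty": 0,"tz": 0,"spin": 0}
    - {"tx": 0,"ty": 0,"tz": 0,"spin": 0}
    - {"tx": 0,"ty": 0,"tz": 0,"spin": 0}
    - {"tx": 0,"ty": 0,"tz": 0,"spin": 0}
    - {"tx": 0,"ty": 0,"tz": 0,"spin": 0}
    - {"tx": 0,"ty": 0,"tz": 0,"spin": 0}
  gripper: 1
  force: 100

```text
clock: 20.28
tcp_pos: [0.502, 0.258, 0.1284]
tcp_rot: [0.001, -0.041, 0.999, 0.0]
contact_force: [-4.5, -1.4, 6.9]
gripper_width: 0.102
gripper_force: 98.0
```

Call:
play_rows:
  increments:
    - {"tx": 0,"ty": 0,"tz": -0.03,"spin": 0}
    - {"tx": 0,"ty": 0,"tz": -0.06,"spin": 0}
    - {"tx": 0,"ty": 0,"tz": -0.09,"spin": 0}
    - {"tx": 0,"ty": 0,"tz": -0.12,"spin": 0}
    - {"tx": 0,"ty": 0,"tz": -0.14,"spin": 0}
    - {"tx": 0,"ty": 0,"tz": -0.14,"spin": 0}

```text
clock: 20.78
tcp_pos: [0.5023, 0.258, 0.1701]
tcp_rot: [0.002, -0.04, 0.999, 0.0]
contact_force: [0.1, -0.4, -3.0]
gripper_width: 0.098
gripper_force: 97.7
```

```bash
python3 -c "
from h import *
snap('side','s6');cv2.imwrite('pics/c6.png',cv2.imread('pics/s6.png')[150:420,:400])
to(.4865,-.253,.168,181.6)"
```

```text
tx 0.1884 ty -1.6932 tz 0.0025 spin 0.0084 | heading -175.4 dist 0.511 rows 12.3
```

View pics/c6.png

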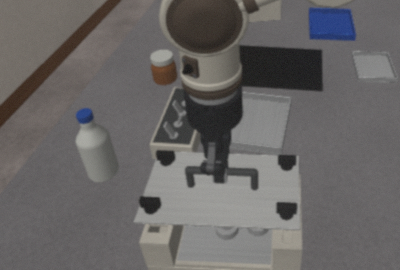

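The cover is level and held by its handle (crop (222,170)). Specimens show beneath it at crop (228,230) and (258,230).

Call:
play_rows:
  increments:
    - {"tx": 0.01,"ty": -0.05,"tz": 0,"spin": 0}
    - {"tx": 0.02,"ty": -0.13,"tz": 0,"spin": 0.001}
    - {"tx": 0.03,"ty": -0.22,"tz": 0,"spin": 0.002}
    - {"tx": 0.04,"ty": -0.31,"tz": 0,"spin": 0.003}
    - {"tx": 0.05,"ty": -0.4,"tz": 0,"spin": 0.004}
    - {"tx": 0.06,"ty": -0.49,"tz": 0,"spin": 0.005}
    - {"tx": 0.07,"ty": -0.58,"tz": 0,"spin": 0.006}
    - {"tx": 0.08,"ty": -0.67,"tz": 0,"spin": 0.007}
    - {"tx": 0.09,"ty": -0.76,"tz": 0,"spin": 0.008}
    - {"tx": 0.1,"ty": -0.85,"tz": 0,"spin": 0.008}
    - {"tx": 0.1,"ty": -0.94,"tz": 0,"spin": 0.008}

```text
clock: 21.75
tcp_pos: [0.493, -0.0269, 0.1673]
tcp_rot: [-0.001, -0.015, 1.0, 0.0]
contact_force: [0.1, 0.3, -3.2]
gripper_width: 0.099
gripper_force: 97.9
```

```bash
python3 -c "
from h import *
to(.4865,-.253,.168,181.6)"
```

```text
tx 0.0447 ty -0.7527 tz -0.0028 spin 0.0004 | heading -178.2 dist 0.226 rows 5.4
```

Call:
play_rows:
  increments:
    - {"tx": 0.005,"ty": -0.09,"tz": 0,"spin": 0}
    - {"tx": 0.01,"ty": -0.18,"tz": 0,"spin": 0}
    - {"tx": 0.015,"ty": -0.27,"tz": 0,"spin": 0}
    - {"tx": 0.02,"ty": -0.36,"tz": 0,"spin": 0}
    - {"tx": 0.025,"ty": -0.45,"tz": 0,"spin": 0}
    - {"tx": 0.03,"ty": -0.54,"tz": 0,"spin": 0}
    - {"tx": 0.035,"ty": -0.62,"tz": 0,"spin": 0}
    - {"tx": 0.04,"ty": -0.69,"tz": 0,"spin": 0}
    - {"tx": 0.04,"ty": -0.73,"tz": 0,"spin": 0}
    - {"tx": 0.04,"ty": -0.735,"tz": 0,"spin": 0}
    - {"tx": 0.04,"ty": -0.735,"tz": 0,"spin": 0}

```text
clock: 22.67
tcp_pos: [0.4886, -0.2464, 0.1674]
tcp_rot: [-0.0, -0.015, 1.0, 0.001]
contact_force: [-0.3, 0.7, -3.9]
gripper_width: 0.1
gripper_force: 98.0
```

```bash
python3 -c "
from h import *
to(.4865,-.253,.06,181.6)"
```

```text
tx 0.0073 ty -0.0223 tz 0.3581 spin 0.0003 | heading -178.3 dist 0.108 rows 2.6
```

Call:
play_rows:
  increments:
    - {"tx": 0.007,"ty": -0.022,"tz": 0.07,"spin": 0}
    - {"tx": 0.007,"ty": -0.022,"tz": 0.14,"spin": 0}
    - {"tx": 0.007,"ty": -0.022,"tz": 0.21,"spin": 0}
    - {"tx": 0.007,"ty": -0.022,"tz": 0.27,"spin": 0}
    - {"tx": 0.007,"ty": -0.022,"tz": 0.31,"spin": 0}
    - {"tx": 0.007,"ty": -0.022,"tz": 0.335,"spin": 0}
    - {"tx": 0.007,"ty": -0.022,"tz": 0.35,"spin": 0}
    - {"tx": 0.007,"ty": -0.022,"tz": 0.355,"spin": 0}
    - {"tx": 0.007,"ty": -0.022,"tz": 0.355,"spin": 0}

```text
clock: 23.42
tcp_pos: [0.4873, -0.2532, 0.0619]
tcp_rot: [0.0, -0.016, 1.0, -0.0]
contact_force: [0.1, 0.2, -2.6]
gripper_width: 0.105
gripper_force: 98.1
```

Call:
play_rows:
  increments:
    - {"tx": 0,"ty": 0,"tz": 0.005,"spin": 0}
    - {"tx": 0,"ty": 0,"tz": 0.008,"spin": 0}
    - {"tx": 0,"ty": 0,"tz": 0.008,"spin": 0}

```text
clock: 23.67
tcp_pos: [0.4876, -0.2538, 0.0604]
tcp_rot: [0.001, -0.015, 1.0, -0.001]
contact_force: [-0.8, 1.8, 3.0]
gripper_width: 0.103
gripper_force: 98.8
```

Call:
play_rows:
  increments:
    - {"tx": 0,"ty": 0,"tz": 0,"spin": 0}
    - {"tx": 0,"ty": 0,"tz": 0,"spin": 0}
    - {"tx": 0,"ty": 0,"tz": 0,"spin": 0}
    - {"tx": 0,"ty": 0,"tz": 0,"spin": 0}
    - {"tx": 0,"ty": 0,"tz": -0.1,"spin": 0}
    - {"tx": 0,"ty": 0,"tz": -0.2,"spin": 0}
    - {"tx": 0.2,"ty": -0.1,"tz": -0.4,"spin": 0}
    - {"tx": 0.3,"ty": -0.2,"tz": -0.5,"spin": 0}
    - {"tx": 0.4,"ty": -0.2,"tz": -0.5,"spin": 0}
    - {"tx": 0.4,"ty": -0.2,"tz": -0.5,"spin": 0}
  gripper: 0

```text
clock: 24.5
tcp_pos: [0.3678, -0.3179, 0.211]
tcp_rot: [0.001, -0.016, 1.0, -0.001]
contact_force: [-0.3, -1.2, -0.4]
gripper_width: 0.5
gripper_force: 0.0
```

Run:
```python
from h import *
snap('top','t7');snap('side','s7')
S=np.array([560,420])
for n in('top','side'):
    for th,z in(('spec1_mid',.043),('cover_handle',.058)):
        for d in models.find_in(th,n)[:5]:
            c=np.array(d['centre'])*S; print(th,n,round(d['p'],2),c.round(1),w(n,c,z)[:2].round(3))
a=cv2.imread('pics/t7.png')[160:280,90:390];b=cv2.imread('pics/s7.png')[190:420,130:330]
c=np.zeros((600,600,3),np.uint8);c[:240]=cv2.resize(a,(600,240),interpolation=cv2.INTER_CUBIC);c[240:600,:313]=cv2.resize(b,(313,360))
cv2.imwrite('pics/c7.png',c)
```

```text
spec1_mid top 0.52 [146.9 236.1] [0.448 0.245]
cover_handle top 0.76 [331.8 224.2] [ 0.479 -0.237]
spec1_mid side 0.88 [258.8 371.1] [0.445 0.253]
cover_handle side 0.7 [271.4 208.9] [ 0.479 -0.208]
```

View pics/c7.png

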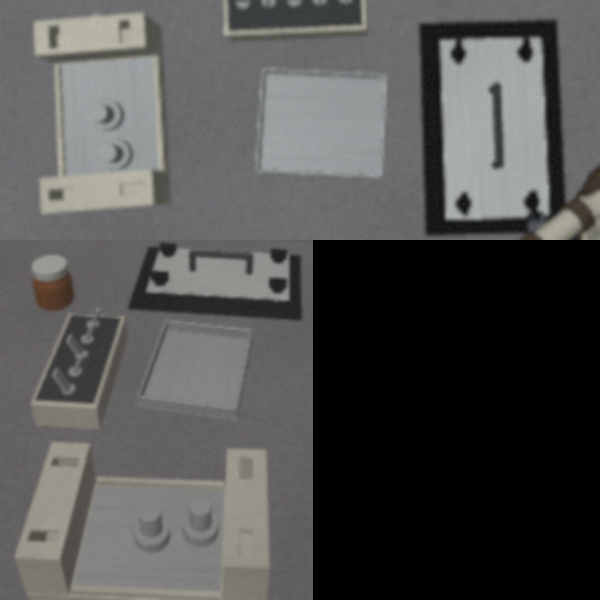

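The cover lies centred on the pad, top crop (497,125). Two specimens stand on the deck, at top-image (145,217) and (150,237). I triangulate them now.

Run:
```python
from h import *
for nm,ft,fs,ss in(('hiX',(145,217.5),(227.1,379.8),(225.8,364.4)),('loX',(150,237),(257.8,370.8),(257.8,356.1))):
    print(nm,w('top',ft,.036)[:2].round(4),w('side',fs,.033)[:2].round(4),w('side',ss,.066)[:2].round(4))
g=cv2.cvtColor(cv2.imread('pics/side0.png'),cv2.COLOR_BGR2GRAY)
for n in('top','side'):
    for d in models.masks_of('spec1_mid',n)[:4]:
        m=d['mask']; ys,xs=np.nonzero(m); print(n,round(d['p'],2),xs.min(),xs.max(),ys.min(),ys.max(),m.sum())
for P in((.448,.245),(.498,.25)):
    print([pix('top',(*P,z)).round(1).tolist() for z in(.036,.066)],[pix('side',(*P,z)).round(1).tolist() for z in(.036,.066)])
to(.49,.24,.16,184.3)
```

```text
hiX [0.4974 0.2544] [0.4962 0.2695] [0.498  0.2627]
loX [0.4458 0.2393] [0.4474 0.246 ] [0.4479 0.2401]
top 0.46 139 155 229 243 210
top 0.37 349 355 180 190 62
side 0.7 247 269 354 385 566
side 0.47 140 302 319 419 11990
[[147.9, 236.2], [144.0, 235.6]] [[257.5, 369.2], [257.3, 358.6]]
[[146.7, 217.3], [142.8, 216.1]] [[228.3, 368.4], [227.4, 357.8]]
tx -0.4624 ty 1.8385 tz 0.1627 spin -0.0068 | heading -178.2 dist 0.571 rows 13.7
```

Call:
play_rows:
  increments:
    - {"tx": -0.2,"ty": 0.95,"tz": 0.15,"spin": -0.006}
    - {"tx": -0.2,"ty": 0.95,"tz": 0.15,"spin": -0.006}
    - {"tx": -0.2,"ty": 0.95,"tz": 0.15,"spin": -0.006}
    - {"tx": -0.2,"ty": 0.95,"tz": 0.15,"spin": -0.006}
    - {"tx": -0.2,"ty": 0.95,"tz": 0.15,"spin": -0.006}
    - {"tx": -0.2,"ty": 0.95,"tz": 0.15,"spin": -0.006}
    - {"tx": -0.2,"ty": 0.95,"tz": 0.15,"spin": -0.006}
    - {"tx": -0.2,"ty": 0.95,"tz": 0.15,"spin": -0.006}
  gripper: -0.3

```text
clock: 25.57
tcp_pos: [0.419, -0.023, 0.1618]
tcp_rot: [-0.002, -0.038, 0.999, 0.002]
contact_force: [0.3, 0.2, -0.8]
gripper_width: 0.653
gripper_force: 0.0
```

```bash
python3 -c "
from h import *
to(.447,.245,.13,184.3)"
```

```text
tx -0.1622 ty 0.8832 tz 0.1095 spin 0.0003 | heading -175.6 dist 0.271 rows 6.5
```

Call:
play_rows:
  increments:
    - {"tx": -0.162,"ty": 0.883,"tz": 0.1,"spin": 0}
    - {"tx": -0.162,"ty": 0.883,"tz": 0.1,"spin": 0}
    - {"tx": -0.162,"ty": 0.883,"tz": 0.1,"spin": 0}
    - {"tx": -0.162,"ty": 0.883,"tz": 0.1,"spin": 0}
    - {"tx": -0.162,"ty": 0.883,"tz": 0.1,"spin": 0}
    - {"tx": -0.162,"ty": 0.883,"tz": 0.1,"spin": 0}
    - {"tx": -0.162,"ty": 0.883,"tz": 0.1,"spin": 0}
    - {"tx": -0.162,"ty": 0.883,"tz": 0.1,"spin": 0}
    - {"tx": -0.162,"ty": 0.883,"tz": 0.1,"spin": 0}

```text
clock: 26.32
tcp_pos: [0.4495, 0.2387, 0.133]
tcp_rot: [-0.001, -0.036, 0.999, -0.0]
contact_force: [0.2, 0.4, 0.3]
gripper_width: 0.652
gripper_force: 0.0
```

Run:
```python
from h import *
to(.447,.245,.056,184.3)
snap('side')
for d in models.masks_of('spec1_mid','side')[:4]:
        m=d['mask']; ys,xs=np.nonzero(m); print(round(d['p'],2),xs.min(),xs.max(),ys.min(),ys.max(),m.sum())
```

```text
tx 0.0064 ty 0.0216 tz 0.2566 spin -0.0005 | heading -175.9 dist 0.077 rows 1.9
0.87 245 268 354 385 574
```

Call:
play_rows:
  increments:
    - {"tx": 0.006,"ty": 0.012,"tz": 0.1,"spin": 0}
    - {"tx": 0.006,"ty": 0.012,"tz": 0.18,"spin": 0}
    - {"tx": 0.006,"ty": 0.012,"tz": 0.25,"spin": 0}
    - {"tx": 0.006,"ty": 0.012,"tz": 0.25,"spin": 0}
  force: 60

```text
clock: 26.75
tcp_pos: [0.4449, 0.2388, 0.0549]
tcp_rot: [-0.004, -0.033, 0.999, -0.001]
contact_force: [-2.0, -0.2, -0.7]
gripper_width: 0.646
gripper_force: 0.0
```

Call:
play_rows:
  increments:
    - {"tx": 0,"ty": 0,"tz": 0,"spin": 0}
    - {"tx": 0,"ty": 0,"tz": 0,"spin": 0}
    - {"tx": 0,"ty": 0,"tz": 0,"spin": 0}
    - {"tx": 0,"ty": 0,"tz": 0,"spin": 0}
    - {"tx": 0,"ty": 0,"tz": 0,"spin": 0}
    - {"tx": 0,"ty": 0,"tz": 0,"spin": 0}
  gripper: 1

```text
clock: 27.25
tcp_pos: [0.4501, 0.2411, 0.0611]
tcp_rot: [0.002, -0.034, 0.999, 0.0]
contact_force: [-1.1, -2.0, 7.4]
gripper_width: 0.248
gripper_force: 59.2
```

Call:
play_rows:
  increments:
    - {"tx": 0,"ty": 0,"tz": -0.06,"spin": 0}
    - {"tx": 0,"ty": 0,"tz": -0.14,"spin": 0}
    - {"tx": 0,"ty": 0,"tz": -0.22,"spin": 0}
    - {"tx": 0,"ty": 0,"tz": -0.22,"spin": 0}

```text
clock: 27.58
tcp_pos: [0.4517, 0.2419, 0.1304]
tcp_rot: [0.005, -0.034, 0.999, 0.001]
contact_force: [1.6, -0.1, -1.2]
gripper_width: 0.25
gripper_force: 58.9
```

Run:
```python
from h import *
to(.49,.015,.12,184)
```

```text
tx -0.0752 ty -0.7633 tz 0.0341 spin -0.0002 | heading -176.1 dist 0.230 rows 5.5
```

Call:
play_rows:
  increments:
    - {"tx": -0.01,"ty": -0.09,"tz": 0,"spin": 0}
    - {"tx": -0.02,"ty": -0.19,"tz": 0,"spin": 0}
    - {"tx": -0.03,"ty": -0.29,"tz": 0,"spin": 0}
    - {"tx": -0.04,"ty": -0.39,"tz": 0,"spin": 0}
    - {"tx": -0.05,"ty": -0.49,"tz": 0,"spin": 0}
    - {"tx": -0.06,"ty": -0.59,"tz": 0,"spin": 0}
    - {"tx": -0.07,"ty": -0.68,"tz": 0,"spin": 0}
    - {"tx": -0.075,"ty": -0.74,"tz": 0,"spin": 0}
    - {"tx": -0.075,"ty": -0.76,"tz": 0,"spin": 0}
    - {"tx": -0.075,"ty": -0.76,"tz": 0,"spin": 0}
    - {"tx": -0.075,"ty": -0.76,"tz": 0,"spin": 0}

```text
clock: 28.5
tcp_pos: [0.4859, 0.0155, 0.1246]
tcp_rot: [-0.0, -0.034, 0.999, 0.0]
contact_force: [-0.0, -0.2, -1.0]
gripper_width: 0.251
gripper_force: 59.2
```

Run:
```python
from h import *
to(.49,.015,.047,184)
```

```text
tx -0.0138 ty -0.0028 tz 0.2586 spin -0.0003 | heading -176.1 dist 0.078 rows 1.9
```

Call:
play_rows:
  increments:
    - {"tx": -0.01,"ty": 0,"tz": 0.07,"spin": 0}
    - {"tx": -0.01,"ty": 0,"tz": 0.14,"spin": 0}
    - {"tx": -0.01,"ty": 0,"tz": 0.2,"spin": 0}
    - {"tx": -0.01,"ty": 0,"tz": 0.24,"spin": 0}
    - {"tx": -0.01,"ty": 0,"tz": 0.256,"spin": 0}
    - {"tx": -0.01,"ty": 0,"tz": 0.256,"spin": 0}
    - {"tx": -0.01,"ty": 0,"tz": 0.256,"spin": 0}

```text
clock: 29.08
tcp_pos: [0.4895, 0.0159, 0.0485]
tcp_rot: [0.0, -0.035, 0.999, 0.0]
contact_force: [-0.0, 0.9, -1.8]
gripper_width: 0.251
gripper_force: 59.1
```

Call:
play_rows:
  increments:
    - {"tx": 0,"ty": 0,"tz": 0.006,"spin": 0}
    - {"tx": 0,"ty": 0,"tz": 0.012,"spin": 0}
    - {"tx": 0,"ty": 0,"tz": 0.012,"spin": 0}

```text
clock: 29.33
tcp_pos: [0.49, 0.0152, 0.0452]
tcp_rot: [0.001, -0.034, 0.999, -0.0]
contact_force: [-0.0, 0.1, -1.2]
gripper_width: 0.249
gripper_force: 59.4
```

Call:
play_rows:
  increments:
    - {"tx": 0,"ty": 0,"tz": 0,"spin": 0}
    - {"tx": 0,"ty": 0,"tz": 0,"spin": 0}
    - {"tx": 0,"ty": 0,"tz": 0,"spin": 0}
    - {"tx": 0,"ty": 0,"tz": 0,"spin": 0}
    - {"tx": 0,"ty": 0,"tz": -0.1,"spin": 0}
    - {"tx": 0,"ty": 0,"tz": -0.25,"spin": 0}
    - {"tx": -0.02,"ty": 0.4,"tz": -0.27,"spin": 0}
    - {"tx": -0.03,"ty": 0.8,"tz": -0.27,"spin": 0}
    - {"tx": -0.03,"ty": 0.8,"tz": -0.27,"spin": 0}
    - {"tx": -0.03,"ty": 0.8,"tz": -0.27,"spin": 0}
    - {"tx": -0.03,"ty": 0.8,"tz": -0.27,"spin": 0}
    - {"tx": -0.03,"ty": 0.8,"tz": -0.27,"spin": 0}
  gripper: -0.3

```text
clock: 30.33
tcp_pos: [0.4814, 0.2582, 0.126]
tcp_rot: [0.0, -0.035, 0.999, 0.0]
contact_force: [1.0, -1.0, -0.6]
gripper_width: 0.65
gripper_force: 0.0
```

Run:
```python
from h import *
snap('side','s8')
for d in models.masks_of('spec1_mid','side')[:4]:
        m=d['mask']; ys,xs=np.nonzero(m); print(round(d['p'],2),xs.min(),xs.max(),ys.min(),ys.max(),m.sum())
for P in((.4975,.258,0.02),(.49,.015,.004)): print([pix('side',np.add(P,(0,0,z))).round(1).tolist() for z in (0,.016,.046)])
to(.4985,.258,.13,184.3)
a=cv2.imread('pics/s8.png')[230:420,130:330]; cv2.imwrite('pics/c8.png',cv2.resize(a,None,fx=2.5,fy=2.5))
```

```text
0.52 258 272 256 279 309
[[228.2, 378.1], [227.7, 372.6], [226.7, 362.0]]
[[254.3, 284.4], [254.2, 279.3], [254.0, 269.3]]
tx -0.0567 ty -0.0090 tz -0.0130 spin -0.0002 | heading -175.8 dist 0.018 rows 0.4
```

View pics/c8.png

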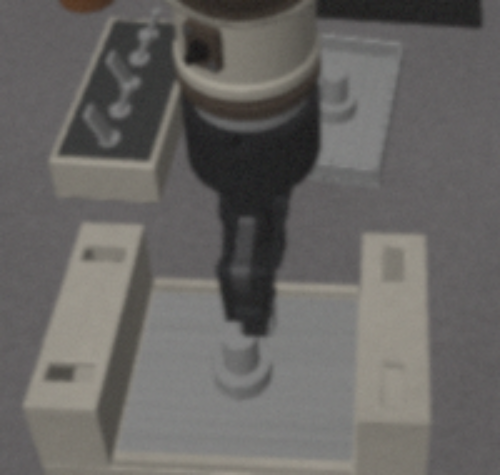

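The first specimen stands in the tray at crop (337,90). The second stands on the deck at crop (243,370), matching the estimate.

Call:
play_rows:
  increments:
    - {"tx": -0.055,"ty": -0.003,"tz": 0.0,"spin": 0}
    - {"tx": -0.055,"ty": -0.003,"tz": 0.0,"spin": 0}
    - {"tx": -0.055,"ty": -0.003,"tz": 0.0,"spin": 0}

```text
clock: 30.68
tcp_pos: [0.4987, 0.2549, 0.1256]
tcp_rot: [-0.0, -0.034, 0.999, -0.0]
contact_force: [-0.0, 0.3, 0.1]
gripper_width: 0.644
gripper_force: 0.0
```

Run:
```python
from h import *
to(.498,.26,.057,184.3)
```

```text
tx 0.0013 ty 0.0173 tz 0.2286 spin -0.0012 | heading -176.1 dist 0.069 rows 1.6
```

Call:
play_rows:
  increments:
    - {"tx": 0,"ty": 0.015,"tz": 0.05,"spin": 0}
    - {"tx": 0,"ty": 0.015,"tz": 0.13,"spin": 0}
    - {"tx": 0,"ty": 0.015,"tz": 0.2,"spin": 0}
    - {"tx": 0,"ty": 0.015,"tz": 0.225,"spin": 0}
    - {"tx": 0,"ty": 0.015,"tz": 0.225,"spin": 0}

```text
clock: 31.1
tcp_pos: [0.4958, 0.2588, 0.0558]
tcp_rot: [-0.003, -0.034, 0.999, -0.001]
contact_force: [-0.4, 0.3, 0.2]
gripper_width: 0.648
gripper_force: 0.0
```

Call:
play_rows:
  increments:
    - {"tx": 0,"ty": 0,"tz": 0,"spin": 0}
    - {"tx": 0,"ty": 0,"tz": 0,"spin": 0}
    - {"tx": 0,"ty": 0,"tz": 0,"spin": 0}
    - {"tx": 0,"ty": 0,"tz": 0,"spin": 0}
    - {"tx": 0,"ty": 0,"tz": 0,"spin": 0}
    - {"tx": 0,"ty": 0,"tz": 0,"spin": 0}
  gripper: 1

```text
clock: 31.6
tcp_pos: [0.4996, 0.2603, 0.06]
tcp_rot: [0.002, -0.034, 0.999, 0.0]
contact_force: [-0.3, -1.2, 6.0]
gripper_width: 0.251
gripper_force: 59.0
```

Call:
play_rows:
  increments:
    - {"tx": 0,"ty": 0,"tz": -0.06,"spin": 0}
    - {"tx": 0,"ty": 0,"tz": -0.14,"spin": 0}
    - {"tx": 0,"ty": 0,"tz": -0.22,"spin": 0}
    - {"tx": 0,"ty": 0,"tz": -0.22,"spin": 0}

```text
clock: 31.93
tcp_pos: [0.5013, 0.261, 0.1294]
tcp_rot: [0.005, -0.034, 0.999, 0.001]
contact_force: [0.6, 0.3, -1.3]
gripper_width: 0.252
gripper_force: 59.1
```

Run:
```python
from h import *
to(.48,-.06,.125,184)
snap('side','s9')
for d in models.masks_of('spec1_mid','side')[:4]:
        m=d['mask']; ys,xs=np.nonzero(m); print(round(d['p'],2),xs.min(),xs.max(),ys.min(),ys.max(),m.sum())
snap('top','t9')
for d in models.masks_of('spec1_mid','top')[:4]:
        m=d['mask']; ys,xs=np.nonzero(m); print(round(d['p'],2),xs.min(),xs.max(),ys.min(),ys.max(),m.sum(), w('top',((xs.min()+xs.max())/2,(ys.min()+ys.max())/2),.02).round(3))
```

```text
tx 0.1443 ty -1.0627 tz 0.0113 spin -0.0002 | heading -176.1 dist 0.322 rows 7.7
0.58 256 272 256 279 318
0.62 243 257 220 234 179 [ 0.474 -0.022  0.02 ]
```

Call:
play_rows:
  increments:
    - {"tx": -0.01,"ty": -0.09,"tz": 0,"spin": 0}
    - {"tx": -0.02,"ty": -0.19,"tz": 0,"spin": 0}
    - {"tx": -0.03,"ty": -0.29,"tz": 0,"spin": 0}
    - {"tx": -0.03,"ty": -0.39,"tz": 0,"spin": 0}
    - {"tx": -0.03,"ty": -0.49,"tz": 0,"spin": 0}
    - {"tx": -0.03,"ty": -0.59,"tz": 0,"spin": 0}
    - {"tx": -0.03,"ty": -0.68,"tz": 0,"spin": 0}
    - {"tx": -0.03,"ty": -0.77,"tz": 0,"spin": 0}
    - {"tx": -0.03,"ty": -0.86,"tz": 0,"spin": 0}
    - {"tx": -0.03,"ty": -0.95,"tz": 0,"spin": 0}
    - {"tx": -0.03,"ty": -0.98,"tz": 0,"spin": 0}

```text
clock: 33.05
tcp_pos: [0.5263, -0.0356, 0.1225]
tcp_rot: [-0.001, -0.033, 0.999, -0.0]
contact_force: [-0.5, -0.6, -1.7]
gripper_width: 0.25
gripper_force: 59.4
```

Run:
```python
from h import *
to(.522,-.068,.125,184)
to(.522,-.068,.0455,184)
```

```text
tx 0.0215 ty -0.1067 tz -0.0083 spin -0.0006 | heading -176.2 dist 0.033 rows 0.8
tx 0.0209 ty -0.1067 tz 0.2567 spin -0.0006 | heading -176.2 dist 0.084 rows 2.0
```

Call:
play_rows:
  increments:
    - {"tx": 0.02,"ty": -0.06,"tz": 0,"spin": 0}
    - {"tx": 0.02,"ty": -0.105,"tz": 0,"spin": 0}
    - {"tx": 0.02,"ty": -0.105,"tz": 0.07,"spin": 0}
    - {"tx": 0.02,"ty": -0.105,"tz": 0.14,"spin": 0}
    - {"tx": 0.02,"ty": -0.105,"tz": 0.2,"spin": 0}
    - {"tx": 0.02,"ty": -0.105,"tz": 0.235,"spin": 0}
    - {"tx": 0.02,"ty": -0.105,"tz": 0.25,"spin": 0}
    - {"tx": 0.02,"ty": -0.105,"tz": 0.257,"spin": 0}
    - {"tx": 0.02,"ty": -0.105,"tz": 0.257,"spin": 0}

```text
clock: 33.8
tcp_pos: [0.5236, -0.0644, 0.0471]
tcp_rot: [0.0, -0.034, 0.999, 0.0]
contact_force: [0.1, -0.0, -1.3]
gripper_width: 0.252
gripper_force: 59.4
```

Call:
play_rows:
  increments:
    - {"tx": 0,"ty": 0,"tz": 0.006,"spin": 0}
    - {"tx": 0,"ty": 0,"tz": 0.012,"spin": 0}
    - {"tx": 0,"ty": 0,"tz": 0.012,"spin": 0}

```text
clock: 34.05
tcp_pos: [0.524, -0.0647, 0.0441]
tcp_rot: [0.001, -0.034, 0.999, -0.0]
contact_force: [-0.6, 0.2, -1.7]
gripper_width: 0.249
gripper_force: 59.5
```

Call:
play_rows:
  increments:
    - {"tx": 0,"ty": 0,"tz": 0,"spin": 0}
    - {"tx": 0,"ty": 0,"tz": 0,"spin": 0}
    - {"tx": 0,"ty": 0,"tz": 0,"spin": 0}
    - {"tx": 0,"ty": 0,"tz": 0,"spin": 0}
    - {"tx": 0,"ty": 0,"tz": -0.07,"spin": 0}
    - {"tx": 0,"ty": 0,"tz": -0.2,"spin": 0}
    - {"tx": 0.1,"ty": 0,"tz": -0.33,"spin": 0}
    - {"tx": 0.4,"ty": 0,"tz": -0.45,"spin": 0}
    - {"tx": 0.6,"ty": 0,"tz": -0.5,"spin": 0}
    - {"tx": 0.6,"ty": 0,"tz": -0.5,"spin": 0}
    - {"tx": 0.6,"ty": 0,"tz": -0.5,"spin": 0}
    - {"tx": 0.6,"ty": 0,"tz": -0.5,"spin": 0}
  gripper: -0.1

```text
clock: 35.05
tcp_pos: [0.341, -0.0772, 0.1966]
tcp_rot: [0.003, -0.033, 0.999, -0.003]
contact_force: [1.2, 0.1, 0.0]
gripper_width: 0.548
gripper_force: 0.0
```

Run:
```python
from h import *
snap('top','t10'); snap('side','s10')
for n in('top','side'):
  for d in models.masks_of('spec1_mid',n)[:5]:
        m=d['mask']; ys,xs=np.nonzero(m); print(n,round(d['p'],2),xs.min(),xs.max(),ys.min(),ys.max(), w(n,((xs.min()+xs.max())/2,(ys.min()+ys.max())/2),.02).round(3))
c=np.zeros((590,780,3),np.uint8)
c[:290,:780]=cv2.resize(cv2.imread('pics/t10.png')[130:260,95:390],(780,290)); c[290:590,:520]=cv2.resize(cv2.imread('pics/s10.png')[180:400,120:400],(520,300))
cv2.imwrite('pics/c10.png',c); print(ctrl.sense()['clock'])
```

```text
top 0.63 243 257 220 234 [ 0.474 -0.022  0.02 ]
side 0.55 256 272 256 279 [ 0.474 -0.025  0.02 ]
side 0.47 302 313 214 223 [ 0.384 -0.23   0.02 ]
35.25
```

View pics/c10.png

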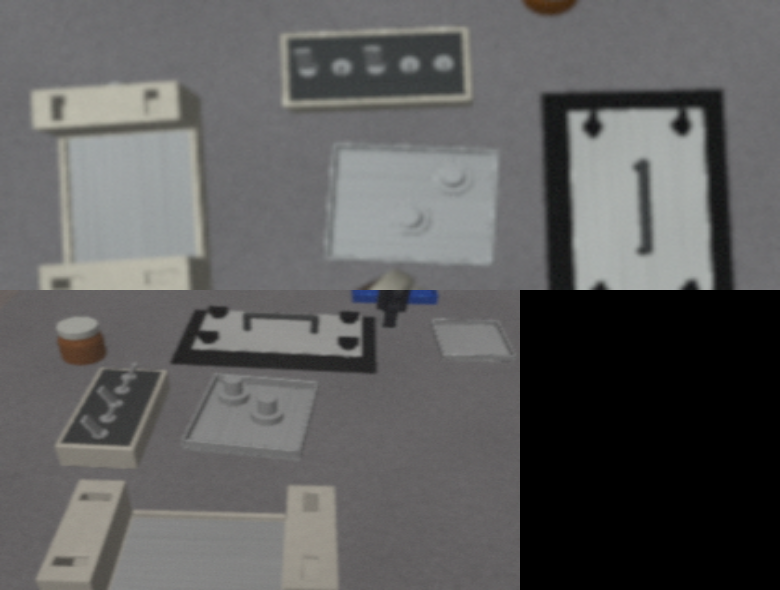

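Both specimens stand in the tray (top crop (453,178) and (412,218)) and the rig is empty. The cover is on the pad, the paddles are off and the round toggles are on. The arm is clear, so I hand in.

```bash
python3 -c "
from rig import finish_job
print(finish_job())"
```

```text
the job is handed in; nothing more can be done
None
```

The job is handed in at about 35 s on the robot's clock. Both drive paddles are off and the round toggles were left on. All four thumbscrews are loose and the cover is centred on the pad. Both specimens found in the rig stand in the larger grey tray. The hand-in call returned no verdict, so this rests on the final camera pictures.

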